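Set out the emergency kit in its tray at the radiotherapy control desk

TASK

Set out the emergency kit from the blue desk pad in its steel tray, ready for the day's treatments: the two-way radio in the end bay nearest the red telephone, the pocket dosimeter in the end bay farthest from it, the survey meter in the middle bay between those two, and the torch behind them, along the tray's long trough. Lay each thing down without dropping it, flat and face up, centred in its bay and straight along it (the torch straight along the trough, midway between its two long walls, anywhere along its length). Leave the telephone, the mug and the smartphone where they are.

Things in the scene. Friction and masses are not known exactly. Their poses are not given: they have to be found in the camera images.
- radio: Black two-way radio lying on its back on the 2 mm thick desk pad, 150 mm long: a block 102 x 54 wide x 34 mm high centred at x = -24 mm, then a stub aerial and a knob at the +x end. Grip it across the 54 mm. Origin: middle of the whole length, on the underside. x along it to the aerial (starts pointing away from the robot within 0.3 rad), z up out of its face. About 0.22 kg.
- meter: Grey paddle-shaped survey meter on the 2 mm pad, 150 mm long: a grip 48 wide x 30 mm high from x = -75 to +5 mm (take it across, at x = -15 mm), then a round head 70 mm across, 34 mm high, centred at x = +40 mm, mesh window on top. Origin: middle of the whole length, on the underside. x along it to the head (starts pointing away from the robot within 0.3 rad), z up. About 0.30 kg.
- dosimeter: White pocket dosimeter on the 2 mm pad: a flat block 80 long (x) x 48 wide (y) x 20 mm high, small screen and two keys on top, a thin wire eye standing out 8 mm at its +x end. Origin: centre of the block's underside. x starts pointing away from the robot within 0.3 rad, z up. About 0.11 kg.
- torch: Aluminium torch, 140 mm long, lying on the 2 mm pad: tube 29 mm in diameter (x = -52 to +34 mm), hexagonal head (+x) and tail cap (-x) 34 mm across flats, on which it rests without rolling. Origin: on its axis at mid-length, 17 mm above its support. x along the axis to the lens (starts pointing away from the robot within 0.3 rad). About 0.16 kg. Either end may point either way in the trough.
- tray: Fixed steel tray, 277 (x) x 316 mm (y), left or right half of the desk; floor 4 mm, walls 18 mm above the desk. Origin: centre of underside; x to its back (away from the robot within 0.2 rad), y left, z up. In front three bays, each 185 (x) x 100 mm (y), centres at x = -42 mm, y = +104, 0, -104 mm; behind them a trough 80 (x) x 308 mm (y), middle line at x = +94.5 mm.
- telephone: Red desk telephone, 180 x 165 mm, 65 mm high with its handset, beyond the tray and the pad near the middle of the desk. It tells which end bay of the tray is which; not to be moved. Origin: centre of its underside.
- mug: White mug, 80 mm across, 92 mm high, beyond the tray or the pad; not to be moved. Origin: centre of its underside.
- smartphone: Black smartphone lying flat, 152 x 73 x 9 mm, beyond the tray or the pad; not part of the kit, not to be moved. Origin: centre of its underside.
Mind the look-alikes: they are no part of the job. What is shaped like the radio but yellow is not meant.

How it is judged:
By the outcome, as a careful person would: the job done as asked, in the order asked, and still so for the second after the job is handed in, with the robot touching nothing.
It also fails if it takes over 112 s, if anything falls off the work surface, if the arm or the gripper's body presses on something with over 40 N, if the wrist force passes 120 N, or if a joint passes its speed limit or range.

ROBOT

A 6-joint arm with a two-finger parallel gripper is mounted at the origin on the work surface. World frame = base frame: x ahead of the robot, y to its left, z up, the work surface at z = 0. Lengths are in m, angles in degrees, forces in N, time in s.
With the tool pointing down it reaches from about 0.35 to 0.875 m from the base axis. Payload 4.2 kg.
Tool frame: the origin (TCP) lies midway between the tips of the shut fingers; the grasp point (between the pads) lies 19 mm behind it (r.pinch_z is the distance from the TCP to the grasp point, in m); z points along the fingers, y is the line along which they close (so a half turn about z gives the same grasp; the last joint's range is limited). The gripper opens to 87 mm and grips with 3 to 60 N. Pads are 19 mm wide; open, the fingers measure 117 mm over their backs; the gripper's body (75 mm by 190 mm) begins 51 mm behind the grasp point.
Start: joints at [-50.386, 22.042, 0.453, 0, -68.411, -14.817], TCP at [0.262, -0.567, 0.223] pointing down, gripper open.
Joint ranges: [-179.83, 179.83], [-69.29, 118.12], [-61.27, 80.66], [-181.25, 117.63], [-171.15, -9.14], [-177.46, 177.46]. Speed limits (degrees/s): [159.86, 159.86, 180, 180, 180, 180].

INTERFACE

Orientations are given as a 3x3 rotation matrix whose columns are the frame's x, y, z axes.
In Python, from station import r, imaging, models gives the robot as it stands. The module is installed in compiled form; this text tells all that it offers.
- The arm moves only by the tool apply_moves, never from a script. Its argument "moves" is a list of rows, each a list of 2 entries, a list of its own where there are three numbers: the shift along the tool's x, y, z in m, then the turn about the tool's z in degrees. A call has 1 to 5 rows; each row shifts and turns the commanded pose from where the row before left it, along the tool's axes as they then stand; what a row does not reach is not made up. A row lasts 1/12 s, in which the tool goes at most 41.7 mm and 7.16 degrees, less where a joint would pass 70% of its speed; a pose out of reach is approached as far as the arm can. A call is refused whole if a number of a shift passes 0.0417 or a number of a turn 7.16, either way. A call with a gripper value outside its range is refused whole. "hand" is the finger opening in m, from 0 to 0.087, set as the call begins (left out, the last holds). The fingers move at their own pace and stop on an object; the grip force is fixed at half the most. Time passes only in rows, so rows that do not move let the fingers close. It gives the time, the measured TCP pose, the force, the opening and the grip force at its end, in the units of the state.
- r.sense(): the state, without advancing time (a new reading comes with each control period).
- imaging.capture(name): name is "side" or "top" or "wrist"; returns a dict with "frame" (480x640x3 uint8, blue, green, red), "intrinsics" (3x3 intrinsics, pixels), "eye" and "orientation" of the camera in the world. Camera axes: x right, y down, z forward; pixel columns grow to the right and rows downward; lengths in m; the calibration is good to about 2 mm. A picture is of the moment at which its call begins. There is no depth.
- r.finish_job(): hands the job in; it is judged then, once.
Trained networks look in a picture, given as the dict that the camera call returned (one of the last four; its "shot" number tells which), for a name from the list of things; names that differ only in an ending like _2 or _b are one class to them, and where a whole thing is asked for, a point or a joint stands for the part that bears it (a point fixed in the world has none). Each returns a list of dicts, best first, with "confidence" (0 to 1); they miss things now and then, are a little off and sometimes report something else, mostly with a low value. They report only what shows in the picture. A call takes as long as a camera call. They do not tell look-alikes from the thing itself.
- models.cut_out(picture, target): "region" (480x640 bool, what is visible of it) and "extent" ([left, top, width, height] as shares, 0 to 1, of the picture: columns of its width, rows of its height, round what is visible of it).
- models.place_of(picture, target): "at" ([column, row] as shares, 0 to 1, of the picture: columns of its width, rows of its height: a listed point, or the origin of a listed thing).
The state is a dict: "time_s": time; "joints": joint angles; "joint_velocities": joint speeds; "effort": joint torques, N m; "tcp_pos": TCP position; "ee_rot": TCP orientation; "wrist_force": force on the tool from outside, world axes, zero at the start; "moment": the same for the moment, N m; "gripper_width": opening from 0.0 (shut) to 1.0 (fully open); "gripper_force": force on a finger pad.
Only numpy, scipy, OpenCV 4.12 (cv2) and the standard library are available. Lean on these libraries where they do the work, as an engineer would, in place of code of your own. Each camera call takes 0.05 s, during which the arm holds its last target. There are 200 camera calls.

## Working session

There is one attempt and no reset: what is moved stays moved. The work goes in short steps, Python scripts to look and compute and a tool call to move; the robot and the scene stay as the last step left them, time stands still between calls to the robot, and variables do not carry over. Pictures are saved under pics/ and viewed, at most 14 in all, crops included, and the job is handed in when it is done.

Besides the shell and the picture viewer there is one more tool, called after "Call:" by a JSON object that holds its "fn" and its "kwargs". apply_moves: Moves the arm, as the interface text tells. Its arguments: {"type":"object","properties":{"moves":{"type":"array"},"hand":{"type":"number"}},"required":["moves"]}

```bash
mkdir -p pics; python3 - <<'E'
from station import r, imaging, models
import cv2
s=r.sense(); print({k:(v if not hasattr(v,'round') else v) for k,v in s.items()})
for n in ("top","side"):
    p=imaging.capture(n); cv2.imwrite(f"pics/{n}0.png",p["frame"])
    print(n,p["intrinsics"],p["eye"],p["orientation"])
    for t in ("radio","meter","dosimeter","torch","tray","telephone","mug","smartphone"):
        print(t,[(round(d["at"][0]*640),round(d["at"][1]*480),round(d["confidence"],2)) for d in models.place_of(p,t)])
E
```

```text
{'time_s': 0.0, 'joints': array([-5.03876110e+01,  2.20924437e+01,  3.79506707e-01, -2.87573414e-02,
       -6.84099099e+01, -1.48179565e+01]), 'joint_velocities': array([ 0.01336691, -0.05617525,  0.04909449,  0.05763452,  0.05474371,
       -0.06788641]), 'effort': array([ 5.19967107e-04, -3.90664709e+01,  1.87410539e+01,  4.22009736e+00,
        1.09809585e-02, -1.72517030e-04]), 'tcp_pos': array([ 0.26188335, -0.56682996,  0.2214406 ]), 'ee_rot': array([[-9.07895828e-01, -4.19194645e-01, -1.00748692e-03],
       [-4.19195844e-01,  9.07893741e-01,  1.94927511e-03],
       [ 9.75653814e-05,  2.19207307e-03, -9.99997593e-01]]), 'wrist_force': array([-1.30818913,  0.24174307,  0.60717889]), 'moment': array([-0.01764946, -0.04796659, -0.04994491]), 'gripper_force': 0.0, 'gripper_width': 1.0037191028300951}
top [[599.45347976   0.         319.94046959]
 [  0.         599.45347976 239.17547208]
 [  0.           0.           1.        ]] [ 0.14822672 -0.03565516  1.75591763] [[ 0.01253694 -0.9775466   0.21034609]
 [-0.99991713 -0.01164069  0.00549852]
 [-0.00292649 -0.21039759 -0.97761152]]
radio [(478, 334, 0.89), (408, 245, 0.87)]
meter [(408, 247, 0.69), (340, 241, 0.63)]
dosimeter [(371, 251, 0.59)]
torch [(435, 241, 0.63)]
tray [(219, 170, 0.53)]
telephone [(297, 152, 0.79)]
mug [(221, 172, 0.68)]
smartphone [(395, 166, 0.77)]
side [[480.26393837   0.         317.49876554]
 [  0.         480.26393837 238.77070167]
 [  0.           0.           1.        ]] [0.28520669 0.87569843 0.68752327] [[-0.96787506 -0.12573953  0.21773251]
 [-0.25048925  0.55712083 -0.79175218]
 [-0.02174877 -0.82085684 -0.57071976]]
radio [(437, 217, 0.96), (446, 176, 0.75), (353, 198, 0.64)]
meter []
dosimeter [(348, 215, 0.9)]
torch [(351, 178, 0.7), (327, 242, 0.4)]
tray [(303, 337, 0.95), (355, 200, 0.46)]
telephone [(206, 254, 0.76)]
mug [(177, 330, 0.75)]
smartphone [(267, 199, 0.89)]
```

```bash
python3 - <<'E'
import cv2
a=cv2.imread("pics/top0.png"); cv2.imwrite("pics/top0c.png",cv2.resize(a[110:380,130:530],None,fx=2,fy=2,interpolation=cv2.INTER_CUBIC))
E
```

```text
(no output)
```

View pics/top0c.png

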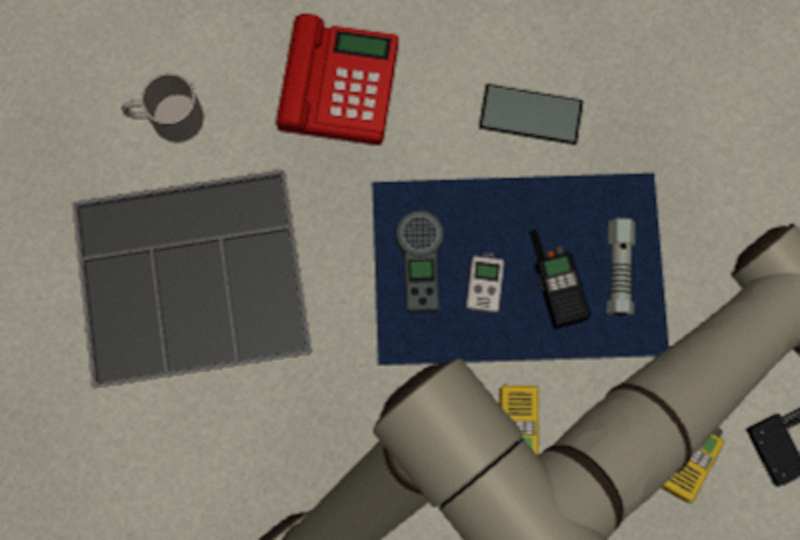

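View pics/side0.png

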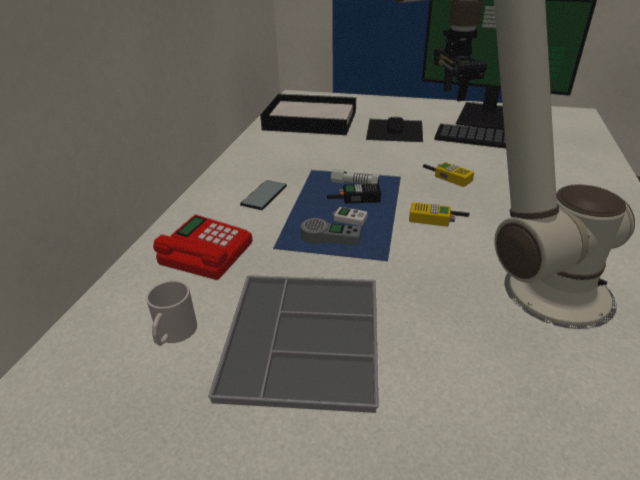

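The radio meant is the black one at top pixel (410,249), lying on the pad. The yellow ones at (388,320) and (477,342) are look-alikes off the pad. The tray is on the left. Its right-hand end bay (y = -104) is nearer the telephone, which I'll check with numbers.

```bash
cat > h.py <<'E'
from station import r, imaging, models
import numpy as np, cv2
def proj(p,uv,z):
    uv=np.atleast_2d(uv).astype(float)
    d=(np.c_[uv,np.ones(len(uv))]@np.linalg.inv(p["intrinsics"]).T)@np.array(p["orientation"]).T
    e=np.array(p["eye"]); return (e+d*((z-e[2])/d[:,2])[:,None])[:,:2]
def pix(p,X):
    c=(np.atleast_2d(X)-p["eye"])@np.array(p["orientation"]); c=c@np.array(p["intrinsics"]).T
    return c[:,:2]/c[:,2:]
def rect(p,z,x0,x1,y0,y1,res=0.001):
    "top view at height z; row 0 = x1, col 0 = y1 (left)"
    W=np.array([[x1,y1],[x1,y0],[x0,y0],[x0,y1]])
    w,h=int((y1-y0)/res),int((x1-x0)/res)
    M=cv2.getPerspectiveTransform(pix(p,np.c_[W,np.full(4,z)]).astype(np.float32),np.float32([[0,0],[w,0],[w,h],[0,h]]))
    return cv2.warpPerspective(p["frame"],M,(w,h),flags=cv2.INTER_CUBIC)
H=dict(radio=.036,meter=.036,dosimeter=.022,torch=.019)
def st():
    s=r.sense(); R=s["ee_rot"]
    print("t",round(s["time_s"],2),"tcp",np.round(s["tcp_pos"],4),"xang",round(np.degrees(np.arctan2(R[1,0],R[0,0])),2),"tilt",np.round(R[:2,2],4),"j",np.round(s["joints"],1),"g",round(s["gripper_width"]*87,1),round(s["gripper_force"],1),"F",np.round(s["wrist_force"],1))
    return s
E
python3 - <<'E'
from h import *
p=imaging.capture("top")
for t,z in (("radio",.02),("meter",.02),("dosimeter",.015),("torch",.02),("telephone",.03),("mug",.0),("smartphone",0)):
    for d in models.cut_out(p,t):
        v,u=np.nonzero(d["region"]); c=proj(p,np.c_[u,v],z)
        b=cv2.minAreaRect((c*1000).astype(np.float32)); print(t,round(d["confidence"],2),[np.round(x) for x in b],(u.mean().round(),v.mean().round()))
# tray corners (crop px -> full) rough
for uv in ((75,203),(283,172),(310,352),(94,385)): print(proj(p,[130+uv[0]/2,110+uv[1]/2],.018).round(3))
E
```

```text
radio 0.63 [array([ 291., -228.]), array([89., 57.]), np.float64(1.0)] (np.float64(391.0), np.float64(316.0))
radio 0.62 [array([ 498., -285.]), array([148.,  57.]), np.float64(17.0)] (np.float64(409.0), np.float64(252.0))
radio 0.55 [array([ 231., -481.]), array([ 43., 116.]), np.float64(58.0)] (np.float64(477.0), np.float64(344.0))
meter 0.61 [array([516., -82.]), array([154.,  65.]), np.float64(0.0)] (np.float64(340.0), np.float64(240.0))
dosimeter 0.62 [array([ 488., -179.]), array([48., 87.]), np.float64(83.0)] (np.float64(372.0), np.float64(252.0))
torch 0.65 [array([ 513., -380.]), array([ 38., 143.]), np.float64(88.0)] (np.float64(440.0), np.float64(243.0))
telephone 0.6 [array([798.,  43.]), array([170., 197.]), np.float64(81.0)] (np.float64(298.0), np.float64(151.0))
mug 0.83 [array([756., 303.]), array([116., 105.]), np.float64(46.0)] (np.float64(214.0), np.float64(164.0))
mug 0.34 [array([ 502., -290.]), array([151.,  61.]), np.float64(15.0)] (np.float64(409.0), np.float64(253.0))
smartphone 0.56 [array([ 756., -251.]), array([155.,  74.]), np.float64(81.0)] (np.float64(394.0), np.float64(167.0))
smartphone 0.53 [array([ 518., -384.]), array([ 37., 145.]), np.float64(87.0)] (np.float64(440.0), np.float64(243.0))
[[0.602 0.432]]
[[0.653 0.122]]
[[0.381 0.074]]
[[0.329 0.387]]
```

Call:
{"fn": "apply_moves", "kwargs": {"moves": [[[-0.031,0.019,-0.013],0],[[-0.031,0.019,-0.013],0],[[-0.031,0.019,-0.013],0],[[-0.031,0.019,-0.013],0],[[-0.031,0.019,-0.013],0]]}}

```text
time_s: 1.72
tcp_pos: [0.3636, -0.4147, 0.2883]
ee_rot: [[-0.908, -0.419, 0.0], [-0.419, 0.908, -0.0], [-0.0, -0.0, -1.0]]
wrist_force: [0.5, 0.1, -0.0]
gripper_width: 1.007
gripper_force: 0.0
```

Call:
{"fn": "apply_moves", "kwargs": {"moves": [[[-0.031,0.019,-0.013],0],[[-0.031,0.019,-0.013],0],[[-0.031,0.019,-0.013],0],[[-0.031,0.019,-0.013],0],[[-0.031,0.019,-0.013],0]]}}

```text
time_s: 2.13
tcp_pos: [0.4644, -0.2632, 0.3536]
ee_rot: [[-0.908, -0.42, 0.001], [-0.42, 0.908, -0.0], [-0.001, -0.001, -1.0]]
wrist_force: [0.9, -0.1, -0.5]
gripper_width: 1.002
gripper_force: 0.0
```

Call:
{"fn": "apply_moves", "kwargs": {"moves": [[[0,0,0],6.2],[[0,0,0],6.2],[[0,0,0],6.2],[[0,0,0],6.2],[[0,0,0],0]]}}

```text
time_s: 2.55
tcp_pos: [0.4639, -0.2646, 0.3526]
ee_rot: [[-1.0, 0.001, 0.0], [0.001, 1.0, 0.0], [-0.0, 0.0, -1.0]]
wrist_force: [0.1, 0.1, -0.0]
gripper_width: 1.001
gripper_force: 0.0
```

```bash
python3 - <<'E'
from h import *
st(); p=imaging.capture("wrist"); cv2.imwrite("pics/w1.png",p["frame"]); print(p["intrinsics"][0],p["eye"],p["orientation"],proj(p,[[0,0],[640,0],[640,480],[0,480]],0))
for t in H:
    for d in models.cut_out(p,t):
        v,u=np.nonzero(d["region"]); c=proj(p,np.c_[u,v],H[t])
        b=cv2.minAreaRect((c*1000).astype(np.float32)); print(t,round(d["confidence"],2),[np.round(x,1) for x in b],(u.mean().round(),v.mean().round()))
E
```

```text
t 2.55 tcp [ 0.4639 -0.2646  0.3526] xang 179.92 tilt [0.0001 0.0001] j [-12.3   9.4   1.3  -0.  -82.  -77.8] g 87.0 0.0 F [ 0.1  0.1 -0. ]
[394.80821625   0.         325.31133853] [ 0.38342192 -0.26489654  0.51540648] [[ 3.15518636e-03  9.56395603e-01  2.92057349e-01]
 [ 9.99995002e-01 -2.95817263e-03 -1.11617561e-03]
 [-2.03549386e-04  2.92059411e-01 -9.56400156e-01]] [[ 0.24469313 -0.63768877]
 [ 0.24704877  0.09626528]
 [ 0.95020633  0.25759154]
 [ 0.94707886 -0.80909072]]
radio 0.76 [array([ 497.9, -288.7]), array([148.5,  56.9]), np.float64(15.4)] (np.float64(303.0), np.float64(209.0))
radio 0.6 [array([ 297.7, -230.3]), array([84.5, 56.5]), np.float64(0.1)] (np.float64(357.0), np.float64(41.0))
radio 0.58 [array([ 291.2, -479.5]), array([76.9, 72.9]), np.float64(89.8)] (np.float64(124.0), np.float64(23.0))
meter 0.83 [array([516.5, -93.2]), array([151.6,  73.4]), np.float64(4.6)] (np.float64(463.0), np.float64(234.0))
dosimeter 0.64 [array([ 489.5, -184. ]), array([49.3, 87.2]), np.float64(83.1)] (np.float64(390.0), np.float64(209.0))
torch 0.78 [array([ 517.2, -383.7]), array([ 37.8, 149.4]), np.float64(86.6)] (np.float64(234.0), np.float64(230.0))
```

View pics/w1.png

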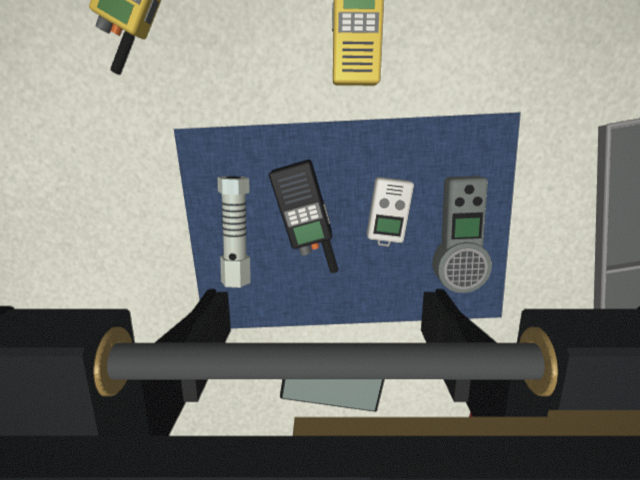

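```bash
cat >> h.py <<'E'
def block(x0,x1,w): return np.array([[x0,-w/2],[x1,-w/2],[x1,w/2],[x0,w/2]])/1000
circ=np.array([[40+35*np.cos(a),35*np.sin(a)] for a in np.linspace(0,6.28,24)])/1000
OUT=dict(radio=[block(-75,27,54)],meter=[block(-75,5,48),circ],dosimeter=[block(-40,40,48)],torch=[block(-70,-52,34),block(-52,34,29),block(34,70,34)])
HT=dict(radio=.034,meter=.034,dosimeter=.02,torch=.017)
def T(pose,pts):
    x,y,a=pose; c,s=np.cos(np.radians(a)),np.sin(np.radians(a)); return pts@np.array([[c,s],[-s,c]])+[x,y]
TRAY=[block(-138.5,138.5,316)]+[block(-134.5,50.5,100)+[0,k*.104] for k in(-1,0,1)]+[block(54.5,134.5,308)]
def overlay(p,poses,sup,f,x0,x1,y0,y1,s):
    "x0.. crop in pixels, scale s"
    im=cv2.resize(p["frame"],None,fx=s,fy=s,interpolation=cv2.INTER_CUBIC)
    for n,po in poses.items():
        for o in (TRAY if n=="tray" else OUT[n]):
            z=.018 if n=="tray" else sup+HT[n]
            if n=="meter" and len(o)==4: z=sup+.03
            q=pix(p,np.c_[T(po,o),np.full(len(o),z)])*s
            cv2.polylines(im,[np.int32(np.round(q*8))],True,(0,0,255),1,cv2.LINE_AA,3)
    cv2.imwrite(f,im[int(y0*s):int(y1*s),int(x0*s):int(x1*s)])
E
python3 - <<'E'
from h import *
p=imaging.capture("wrist")
overlay(p,dict(radio=(.498,-.289,15.4),meter=(.516,-.092,1),dosimeter=(.486,-.184,-7),torch=(.516,-.383,-2.5)),.002,"pics/w1o.png",200,510,140,310,2.55)
E
```

```text
(no output)
```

View pics/w1o.png

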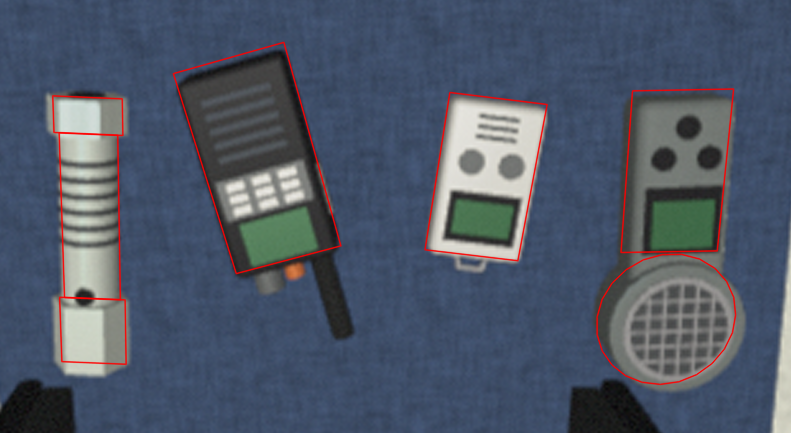

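The black radio is confirmed in the enlarged crop, at about (260,160). The outlines fit within a few mm. I'll reach for the radio now.

Call:
{"fn": "apply_moves", "kwargs": {"moves": [[[-0.0125,-0.0298,0],0],[[0,0,0.03],-5.2],[[0,0,0.03],-5.1],[[0,0,0.03],-5.1],[[0,0,0.04],0]], "hand": 0.08}}

```text
time_s: 3.27
tcp_pos: [0.4774, -0.2955, 0.2233]
ee_rot: [[-0.963, -0.269, 0.005], [-0.269, 0.963, -0.002], [-0.004, -0.003, -1.0]]
wrist_force: [0.7, -0.0, 0.6]
gripper_width: 0.918
gripper_force: 0.0
```

Call:
{"fn": "apply_moves", "kwargs": {"moves": [[[0,0,0.04],0],[[0,0,0.04],0],[[0,0,0.03],0],[[0,0,0.02],0],[[0,0,0],0]]}}

```text
time_s: 3.68
tcp_pos: [0.473, -0.2935, 0.0877]
ee_rot: [[-0.964, -0.265, -0.01], [-0.265, 0.964, 0.004], [0.008, 0.006, -1.0]]
wrist_force: [-0.6, -1.1, -0.8]
gripper_width: 0.917
gripper_force: 0.0
```

```bash
python3 - <<'E'
from h import *
st(); p=imaging.capture("wrist")
overlay(p,dict(radio=(.4995,-.288,15.4)),.002,"pics/w2.png",0,640,0,480,1)
# tray from top view
p=imaging.capture("top")
a=np.radians(9.4)
overlay(p,dict(tray=(.491,.254,9.4)),.002,"pics/t2.png",150,310,180,310,4)
E
```

```text
t 3.68 tcp [ 0.473  -0.2935  0.0877] xang -164.62 tilt [-0.0097  0.0038] j [-15.2  23.5 -18.9  -0.1 -48.2 -59.4] g 79.8 0.0 F [-0.6 -1.1 -0.8]
```

View pics/w2.png

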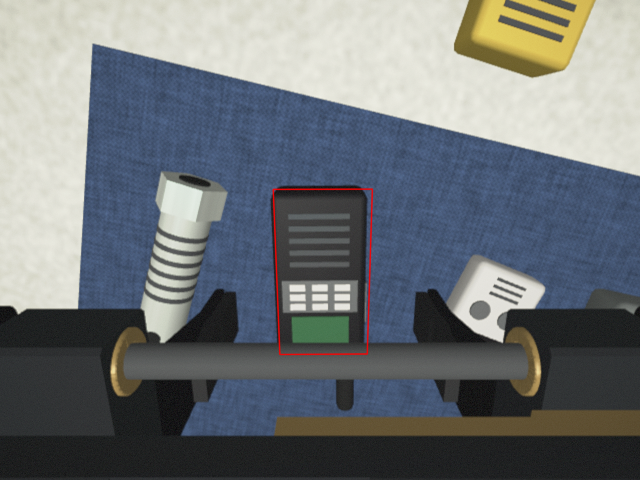

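View pics/t2.png

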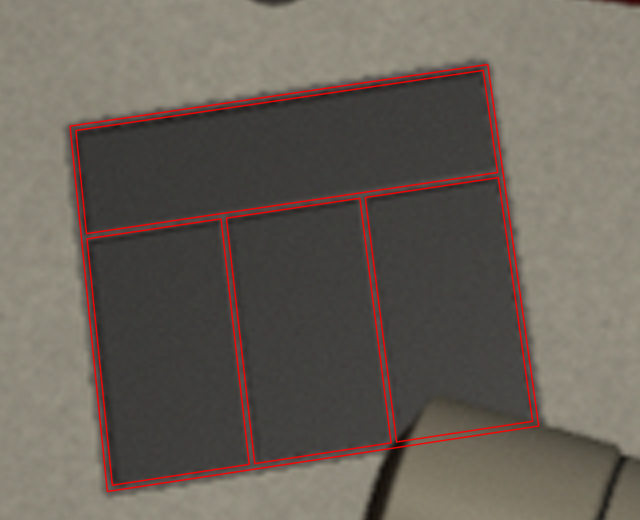

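Call:
{"fn": "apply_moves", "kwargs": {"moves": [[[0,0,0.03],0],[[0,0,0.03],0],[[0,0,0.0196],0],[[0,0,0],0],[[0,0,0],0]]}}

```text
time_s: 4.2
tcp_pos: [0.4775, -0.2951, 0.0143]
ee_rot: [[-0.964, -0.266, 0.002], [-0.266, 0.964, -0.001], [-0.001, -0.001, -1.0]]
wrist_force: [1.0, 0.3, 0.6]
gripper_width: 0.916
gripper_force: 0.0
```

Call:
{"fn": "apply_moves", "kwargs": {"moves": [[[0,0,0],0],[[0,0,0],0],[[0,0,0],0],[[0,0,0],0],[[0,0,0],0]], "hand": 0.03}}

```text
time_s: 4.62
tcp_pos: [0.4769, -0.2949, 0.0139]
ee_rot: [[-0.964, -0.266, 0.002], [-0.266, 0.964, -0.001], [-0.002, -0.001, -1.0]]
wrist_force: [1.9, -2.1, 0.8]
gripper_width: 0.627
gripper_force: 1.0
```

Call:
{"fn": "apply_moves", "kwargs": {"moves": [[[0,0,0],0],[[0,0,0],0],[[0,0,0],0],[[0,0,0],0]]}}

```text
time_s: 4.95
tcp_pos: [0.477, -0.2949, 0.0139]
ee_rot: [[-0.964, -0.266, 0.001], [-0.266, 0.964, -0.001], [-0.001, -0.001, -1.0]]
wrist_force: [-0.9, 0.7, 5.4]
gripper_width: 0.621
gripper_force: 30.0
```

```bash
python3 - <<'E'
from h import *
st()
E
```

```text
t 4.95 tcp [ 0.477  -0.2949  0.0139] xang -164.58 tilt [ 0.0013 -0.0007] j [-15.2  29.4 -22.6   0.  -37.9 -59.4] g 54.0 30.0 F [-0.9  0.7  5.4]
```

Call:
{"fn": "apply_moves", "kwargs": {"moves": [[[0,0,-0.015],0],[[0,0,-0.03],0],[[0,0,-0.035],0],[[0,0.01,-0.02],0],[[-0.0035,0.02,0],0]]}}

```text
time_s: 5.37
tcp_pos: [0.4746, -0.2666, 0.1172]
ee_rot: [[-0.964, -0.264, 0.009], [-0.264, 0.964, -0.003], [-0.007, -0.005, -1.0]]
wrist_force: [1.2, -0.3, -2.9]
gripper_width: 0.62
gripper_force: 30.0
```

Call:
{"fn": "apply_moves", "kwargs": {"moves": [[[-0.008,0.0388,0],0],[[-0.008,0.0388,0],0],[[-0.008,0.0388,0],0],[[-0.008,0.0388,0],0],[[-0.008,0.0388,0],0]]}}

```text
time_s: 5.78
tcp_pos: [0.4573, -0.0655, 0.1122]
ee_rot: [[-0.964, -0.264, -0.002], [-0.264, 0.964, 0.0], [0.002, 0.001, -1.0]]
wrist_force: [0.8, 0.2, -1.6]
gripper_width: 0.617
gripper_force: 30.0
```

Call:
{"fn": "apply_moves", "kwargs": {"moves": [[[-0.008,0.0388,0],0],[[-0.008,0.0388,0],0],[[-0.008,0.0388,0],0],[[-0.008,0.0388,0],0],[[-0.008,0.0388,0],0]]}}

```text
time_s: 6.2
tcp_pos: [0.4444, 0.132, 0.1123]
ee_rot: [[-0.964, -0.265, -0.002], [-0.265, 0.964, -0.001], [0.002, -0.0, -1.0]]
wrist_force: [1.0, -0.7, -2.4]
gripper_width: 0.618
gripper_force: 30.0
```

Call:
{"fn": "apply_moves", "kwargs": {"moves": [[[0,0.0108,0],0],[[0,0,0],6.0],[[0,0,0],0],[[0,0,0],0]]}}

```text
time_s: 6.53
tcp_pos: [0.4422, 0.1406, 0.1122]
ee_rot: [[-0.986, -0.166, -0.002], [-0.166, 0.986, -0.001], [0.002, -0.001, -1.0]]
wrist_force: [0.1, 0.7, -3.5]
gripper_width: 0.619
gripper_force: 30.0
```

```bash
python3 - <<'E'
from h import *
st(); p=imaging.capture("wrist")
overlay(p,dict(tray=(.491,.254,9.4)),.002,"pics/w3.png",0,640,0,480,1)
E
```

```text
t 6.53 tcp [0.4422 0.1406 0.1122] xang -170.47 tilt [-0.0018 -0.0009] j [  37.8   13.4  -30.2   -0.   -46.4 -118.2] g 53.8 30.0 F [ 0.1  0.7 -3.5]
```

View pics/w3.png

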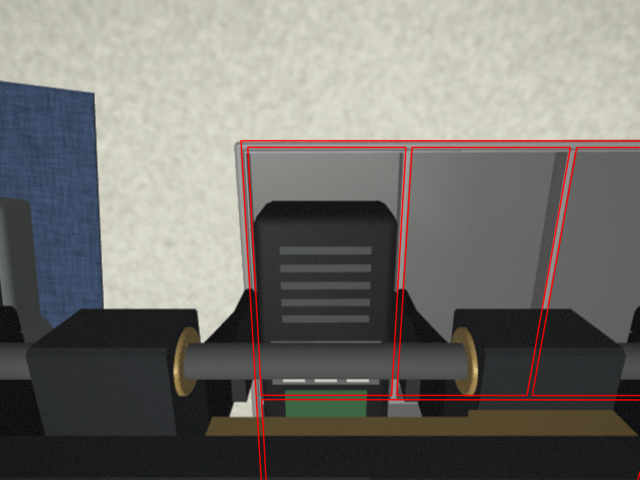

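```bash
cat >> h.py <<'E'
def held(p,name,along,ang0=180):
    "pose of the held thing from the tool, origin 'along' metres ahead of the tool along the thing's x"
    s=r.sense(); R=s["ee_rot"]; a=np.degrees(np.arctan2(R[1,0],R[0,0]))+ang0
    x,y=s["tcp_pos"][:2]; return (x+along*np.cos(np.radians(a)),y+along*np.sin(np.radians(a)),a)
def corners(p,tray=(.491,.254,9.4)):
    return pix(p,np.c_[T(tray,np.array([[-.1385,-.158],[-.1345,-.054],[-.1345,-.050],[-.1345,.050],[-.1345,.054]])),np.full(5,.018)]).round(1)
E
python3 - <<'E'
from h import *
p=imaging.capture("wrist"); s=r.sense()
po=held(p,"radio",.0235); print(po)
z=s["tcp_pos"][2]+.036-.0139
print(pix(p,np.c_[T(po,OUT["radio"][0]),np.full(4,z)]).round(1))
for n in((.491,.254,9.4),(.490,.251,9.4)): print(corners(p,n).tolist())
im=p["frame"].copy()
cv2.imwrite("pics/w3c.png",cv2.resize(im[130:300,230:430],None,fx=4,fy=3.5,interpolation=cv2.INTER_CUBIC))
E
```

```text
(np.float64(0.465833818881527), np.float64(0.143996712545741), np.float64(9.436009701943846))
[[251.6 209.8]
 [264.5 439.2]
 [388.  439.2]
 [400.7 209.7]]
[[240.9, 139.9], [405.7, 146.4], [412.1, 146.4], [570.3, 146.4], [576.6, 146.4]]
[[236.4, 137.5], [401.4, 144.0], [407.8, 144.0], [566.2, 144.0], [572.6, 144.0]]
```

View pics/w3c.png

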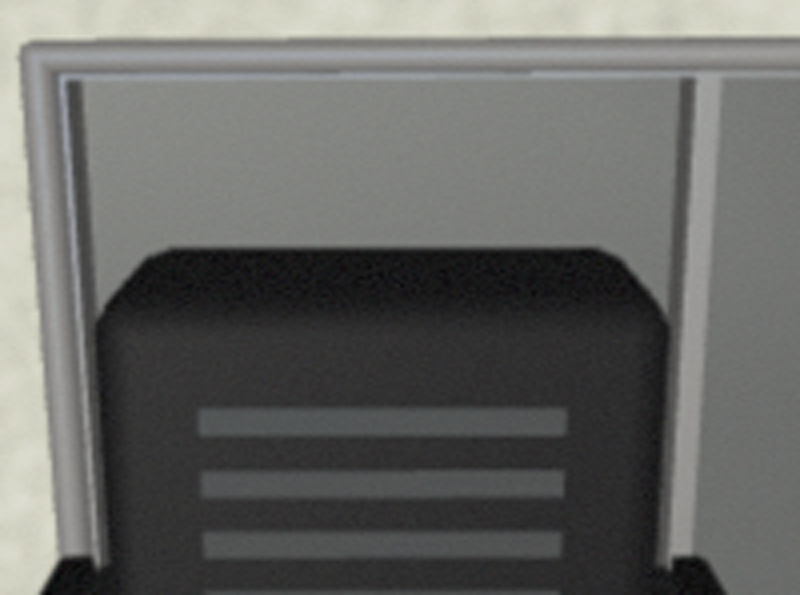

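```bash
python3 - <<'E'
from h import *
p=imaging.capture("wrist")
for al in (.0235,.0275):
    po=held(p,"radio",al)
    for z in (.1003,.1343): print(al,z,pix(p,np.c_[T(po,OUT["radio"][0][[0,3]]),[z,z]]).round(1).tolist())
for uv in ((235.5,142.9),(245,150.5)): print(proj(p,uv,.018).round(4))
print(T((.491,.254,9.4),np.array([[-.1385,-.158],[-.1345,-.154]])).round(4))
E
```

```text
0.0235 0.1003 [[265.7, 194.0], [386.8, 193.9]]
0.0235 0.1343 [[252.1, 209.4], [400.7, 209.3]]
0.0275 0.1003 [[266.1, 202.9], [386.4, 202.7]]
0.0275 0.1343 [[252.7, 220.1], [400.1, 220.0]]
[[0.3828 0.0722]]
[[0.3864 0.0786]]
[[0.3802 0.0755]
 [0.3835 0.0801]]
```

Call:
{"fn": "apply_moves", "kwargs": {"moves": [[[-0.0012,-0.0019,0.03],0],[[0,0,0.03],0],[[0,0,0.02],0],[[0,0,0.004],0],[[0,0,0],0]]}}

```text
time_s: 7.1
tcp_pos: [0.4439, 0.1381, 0.0279]
ee_rot: [[-0.987, -0.163, -0.003], [-0.163, 0.987, -0.002], [0.003, -0.002, -1.0]]
wrist_force: [0.9, -0.1, -3.3]
gripper_width: 0.615
gripper_force: 30.0
```

```bash
python3 - <<'E'
from h import *
st()
E
```

```text
t 7.1 tcp [0.4439 0.1381 0.0279] xang -170.62 tilt [-0.0028 -0.0023] j [  37.4   21.4  -35.3    0.   -33.6 -118. ] g 53.5 30.0 F [ 0.9 -0.1 -3.3]
```

Call:
{"fn": "apply_moves", "kwargs": {"moves": [[[0,0.0007,0.005],0],[[0,0,0.003],0],[[0,0,0.002],0],[[0,0,0],0],[[0,0,0],0]]}}

```text
time_s: 7.52
tcp_pos: [0.4447, 0.1402, 0.0195]
ee_rot: [[-0.987, -0.163, 0.001], [-0.163, 0.987, 0.001], [-0.001, 0.0, -1.0]]
wrist_force: [0.9, 0.2, -2.3]
gripper_width: 0.62
gripper_force: 30.0
```

Call:
{"fn": "apply_moves", "kwargs": {"moves": [[[0,0,0.001],0],[[0,0,0],0]]}}

```text
time_s: 7.68
tcp_pos: [0.4445, 0.1401, 0.0182]
ee_rot: [[-0.987, -0.163, 0.0], [-0.163, 0.987, 0.0], [-0.001, 0.0, -1.0]]
wrist_force: [-1.1, -0.9, -2.9]
gripper_width: 0.62
gripper_force: 30.0
```

Call:
{"fn": "apply_moves", "kwargs": {"moves": [[[0,-0.0008,0.001],0],[[0,0,0],0],[[0,0,0],0]]}}

```text
time_s: 7.93
tcp_pos: [0.4445, 0.1391, 0.0169]
ee_rot: [[-0.987, -0.163, -0.0], [-0.163, 0.987, -0.0], [0.0, -0.0, -1.0]]
wrist_force: [-0.1, -1.3, -2.9]
gripper_width: 0.619
gripper_force: 30.0
```

Call:
{"fn": "apply_moves", "kwargs": {"moves": [[[0,0,0.001],0],[[0,0,0],0],[[0,0,0],0]]}}

```text
time_s: 8.18
tcp_pos: [0.4446, 0.1392, 0.016]
ee_rot: [[-0.987, -0.163, 0.0], [-0.163, 0.987, 0.0], [-0.0, 0.0, -1.0]]
wrist_force: [-0.3, 0.1, -2.3]
gripper_width: 0.615
gripper_force: 30.0
```

Call:
{"fn": "apply_moves", "kwargs": {"moves": [[[0,0,0.001],0],[[0,0,0],0],[[0,0,0],0]]}}

```text
time_s: 8.43
tcp_pos: [0.4447, 0.1392, 0.0159]
ee_rot: [[-0.987, -0.164, 0.0], [-0.164, 0.987, -0.0], [-0.0, -0.0, -1.0]]
wrist_force: [-1.9, -0.4, 5.3]
gripper_width: 0.618
gripper_force: 30.0
```

Contact at TCP z ≈ 0.0159, as predicted. I'll release with a small opening and lift.

Call:
{"fn": "apply_moves", "kwargs": {"moves": [[[0,0,0],0],[[0,0,0],0],[[0,0,0],0]], "hand": 0.062}}

```text
time_s: 8.68
tcp_pos: [0.4449, 0.1393, 0.0151]
ee_rot: [[-0.987, -0.163, 0.001], [-0.163, 0.987, 0.0], [-0.001, 0.0, -1.0]]
wrist_force: [-0.6, -1.0, 1.0]
gripper_width: 0.7
gripper_force: 0.0
```

Call:
{"fn": "apply_moves", "kwargs": {"moves": [[[0,0,-0.01],0],[[0,0,-0.02],0],[[0,0,-0.04],0],[[0,0,-0.04],0],[[0,0,-0.04],0]]}}

```text
time_s: 9.1
tcp_pos: [0.4441, 0.1388, 0.1664]
ee_rot: [[-0.987, -0.163, -0.001], [-0.163, 0.987, -0.001], [0.001, -0.001, -1.0]]
wrist_force: [1.7, 1.0, 0.3]
gripper_width: 0.71
gripper_force: 0.0
```

Call:
{"fn": "apply_moves", "kwargs": {"moves": [[[0.03,0,-0.02],0],[[0.03,0,-0.02],0],[[0.02,0,0],0],[[0,0,0],0]]}}

```text
time_s: 9.43
tcp_pos: [0.363, 0.1252, 0.2061]
ee_rot: [[-0.986, -0.164, 0.001], [-0.164, 0.986, 0.003], [-0.002, 0.003, -1.0]]
wrist_force: [0.2, 0.3, -0.3]
gripper_width: 0.708
gripper_force: 0.0
```

```bash
python3 - <<'E'
from h import *
st(); p=imaging.capture("wrist"); a=(.4937,.2522,9.4)
c=T(a,np.array([[-.042,-.104]]))[0]; print("bay",c)
overlay(p,dict(tray=a,radio=(c[0],c[1],9.4)),.004,"pics/w4.png",160,540,130,430,2)
E
```

```text
t 9.43 tcp [0.363  0.1252 0.2061] xang -170.56 tilt [0.0013 0.0028] j [ 4.360e+01 -1.600e+00 -3.190e+01 -1.000e-01 -5.960e+01 -1.241e+02] g 61.6 0.0 F [ 0.2  0.3 -0.3]
bay [0.46924987 0.1427368 ]
```

View pics/w4.png

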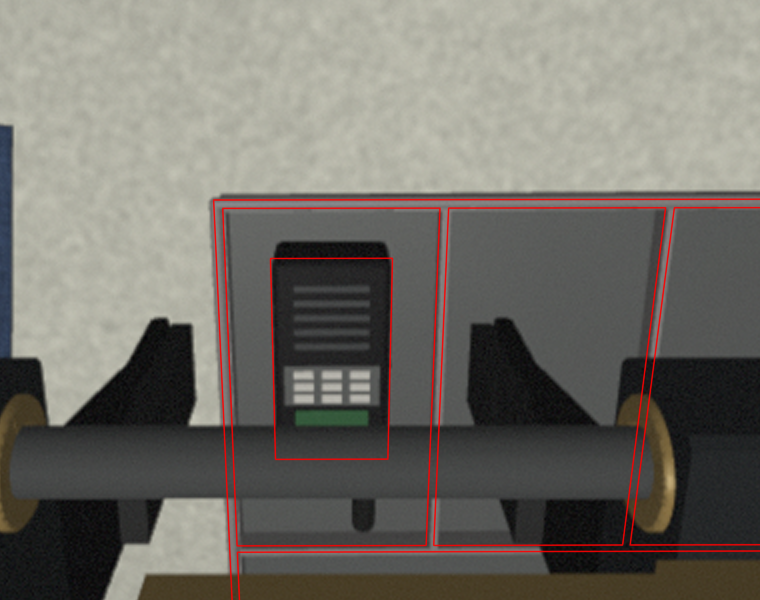

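Call:
{"fn": "apply_moves", "kwargs": {"moves": [[[-0.008,-0.0361,0],0],[[-0.008,-0.0361,0],0],[[-0.008,-0.0361,0],0],[[-0.008,-0.0361,0],0],[[-0.008,-0.0361,0],0]], "hand": 0.07}}

```text
time_s: 9.9
tcp_pos: [0.4357, -0.0473, 0.2044]
ee_rot: [[-0.986, -0.164, -0.0], [-0.164, 0.986, -0.0], [0.0, -0.0, -1.0]]
wrist_force: [0.3, 0.4, 0.2]
gripper_width: 0.805
gripper_force: 0.0
```

Call:
{"fn": "apply_moves", "kwargs": {"moves": [[[-0.008,-0.0361,0],0],[[-0.008,-0.0361,0],0],[[-0.008,-0.0361,0],0],[[-0.0076,-0.0361,0],0],[[0,0,0.03],5.5]]}}

```text
time_s: 10.32
tcp_pos: [0.4962, -0.1891, 0.1785]
ee_rot: [[-0.998, -0.063, 0.012], [-0.064, 0.998, -0.005], [-0.012, -0.006, -1.0]]
wrist_force: [1.0, 0.9, 1.0]
gripper_width: 0.806
gripper_force: 0.0
```

Call:
{"fn": "apply_moves", "kwargs": {"moves": [[[0,0,0.03],5.5],[[0,0,0.03],5.4],[[0,0,0],0],[[0,0,0],0]]}}

```text
time_s: 10.65
tcp_pos: [0.4888, -0.1833, 0.1132]
ee_rot: [[-0.993, 0.12, -0.005], [0.12, 0.993, -0.0], [0.005, -0.001, -1.0]]
wrist_force: [0.7, -0.6, 0.3]
gripper_width: 0.805
gripper_force: 0.0
```

```bash
python3 - <<'E'
from h import *
st(); p=imaging.capture("wrist")
for t in ("dosimeter",):
    for d in models.cut_out(p,t):
        v,u=np.nonzero(d["region"]); c=proj(p,np.c_[u,v],H[t]); b=cv2.minAreaRect((c*1000).astype(np.float32)); print(t,round(d["confidence"],2),[np.round(x,1) for x in b],u.min(),u.max(),v.min(),v.max())
a=overlay(p,dict(dosimeter=(.486,-.184,-7)),.002,"pics/w5.png",120,520,130,430,2)
q=imaging.capture("top"); t=(.491,.254,9.4); c=T(t,np.array([[-.042,-.104]]))[0]
overlay(q,dict(tray=t,radio=(c[0],c[1],9.4)),.004,"pics/t5.png",150,310,180,310,4)
print(pix(p,[[.486,-.184,.022]]))
E
```

```text
t 10.65 tcp [ 0.4888 -0.1833  0.1132] xang 173.13 tilt [-0.005  -0.0003] j [ -2.7  18.6 -22.4   0.  -49.3 -94.2] g 70.1 0.0 F [ 0.7 -0.6  0.3]
[[324.78846573 246.88503569]]
```

```bash
python3 - <<'E'
import cv2,numpy as np
a=cv2.imread("pics/w5.png");b=cv2.imread("pics/t5.png")
a=cv2.resize(a,(400,300),interpolation=cv2.INTER_AREA); b=b[80:,240:]
o=np.zeros((480,800,3),np.uint8); o[:300,:400]=a; o[:b.shape[0],400:400+b.shape[1]]=b[:480,:400]; cv2.imwrite("pics/m5.png",o)
E
```

```text
(no output)
```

View pics/m5.png

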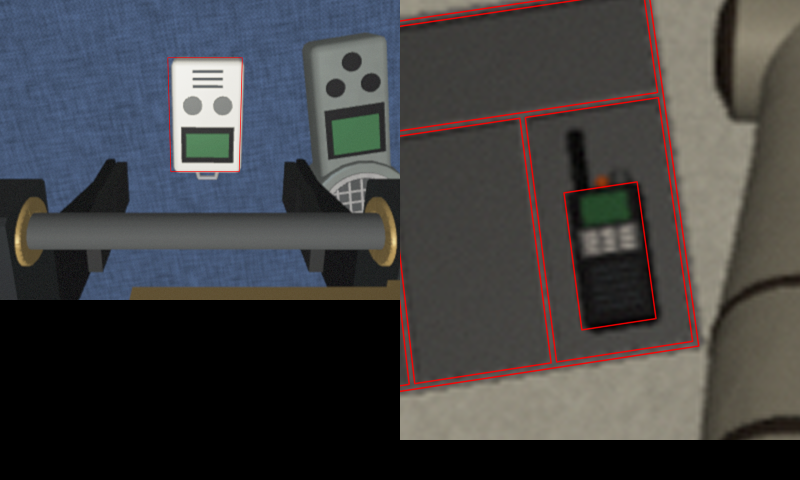

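Call:
{"fn": "apply_moves", "kwargs": {"moves": [[[0.002,-0.001,0.035],0],[[0,0,0.035],0],[[0,0,0.02],0],[[0,0,0.01],0],[[0,0,0],0]]}}

```text
time_s: 11.22
tcp_pos: [0.4871, -0.1833, 0.0144]
ee_rot: [[-0.993, 0.121, -0.001], [0.121, 0.993, -0.0], [0.001, -0.0, -1.0]]
wrist_force: [0.3, -0.1, -0.2]
gripper_width: 0.801
gripper_force: 0.0
```

Call:
{"fn": "apply_moves", "kwargs": {"moves": [[[0,0,0.005],0],[[0,0,0],0],[[0,0,0],0]]}}

```text
time_s: 11.47
tcp_pos: [0.4884, -0.1836, 0.0114]
ee_rot: [[-0.993, 0.121, 0.003], [0.121, 0.993, -0.0], [-0.003, 0.0, -1.0]]
wrist_force: [-0.3, -0.8, -0.4]
gripper_width: 0.803
gripper_force: 0.0
```

Call:
{"fn": "apply_moves", "kwargs": {"moves": [[[0.001,0,0.003],0],[[0,0,0],0],[[0,0,0],0]]}}

```text
time_s: 11.72
tcp_pos: [0.4863, -0.1834, 0.0073]
ee_rot: [[-0.993, 0.122, 0.001], [0.122, 0.993, -0.0], [-0.001, 0.0, -1.0]]
wrist_force: [-1.0, -0.2, 0.6]
gripper_width: 0.804
gripper_force: 0.0
```

Call:
{"fn": "apply_moves", "kwargs": {"moves": [[[0,0,0],0],[[0,0,0],0],[[0,0,0],0],[[0,0,0],0],[[0,0,0],0]], "hand": 0.03}}

```text
time_s: 12.13
tcp_pos: [0.4862, -0.1833, 0.0069]
ee_rot: [[-0.993, 0.122, 0.0], [0.122, 0.993, 0.0], [-0.0, 0.0, -1.0]]
wrist_force: [-0.1, 0.3, 0.8]
gripper_width: 0.55
gripper_force: 30.0
```

Call:
{"fn": "apply_moves", "kwargs": {"moves": [[[0,0,0],0],[[0,0,0],0],[[0,0,0],0]]}}

```text
time_s: 12.38
tcp_pos: [0.4863, -0.1834, 0.007]
ee_rot: [[-0.993, 0.122, 0.0], [0.122, 0.993, 0.0], [-0.0, 0.0, -1.0]]
wrist_force: [-0.8, 0.9, 0.5]
gripper_width: 0.546
gripper_force: 30.0
```

Call:
{"fn": "apply_moves", "kwargs": {"moves": [[[0,0,-0.015],0],[[0,0,-0.03],0],[[0,0,-0.035],0],[[0,0,-0.03],0],[[0.0084,0.0373,0],0]]}}

```text
time_s: 12.8
tcp_pos: [0.4875, -0.149, 0.123]
ee_rot: [[-0.992, 0.126, 0.013], [0.126, 0.992, -0.003], [-0.014, -0.001, -1.0]]
wrist_force: [2.4, 1.3, -0.7]
gripper_width: 0.551
gripper_force: 30.0
```

Call:
{"fn": "apply_moves", "kwargs": {"moves": [[[0.0084,0.0373,0],0],[[0.0084,0.0373,0],0],[[0.0084,0.0373,0],0],[[0.0084,0.0373,0],0],[[0.0084,0.0373,0],0]]}}

```text
time_s: 13.22
tcp_pos: [0.4626, 0.0464, 0.1169]
ee_rot: [[-0.992, 0.122, -0.0], [0.122, 0.992, -0.0], [0.0, -0.0, -1.0]]
wrist_force: [0.5, 0.5, -1.4]
gripper_width: 0.549
gripper_force: 30.0
```

Call:
{"fn": "apply_moves", "kwargs": {"moves": [[[0.0084,0.0373,0],0],[[0.0084,0.0373,0],0],[[0.0084,0.0373,0],0],[[0.0084,0.0373,0],0],[[0.0084,0.0373,0],0]]}}

```text
time_s: 13.63
tcp_pos: [0.4435, 0.2367, 0.1167]
ee_rot: [[-0.993, 0.122, -0.001], [0.122, 0.993, -0.0], [0.001, -0.0, -1.0]]
wrist_force: [0.8, 0.1, -2.3]
gripper_width: 0.547
gripper_force: 30.0
```

Call:
{"fn": "apply_moves", "kwargs": {"moves": [[[0.0084,0.0373,0],0],[[0.0084,0.0373,0],0],[[0.0084,0.0373,0],0],[[0,0,0],-5.5],[[0,0,0],-5.5]]}}

```text
time_s: 14.05
tcp_pos: [0.4324, 0.3513, 0.1161]
ee_rot: [[-0.997, -0.077, -0.001], [-0.077, 0.997, -0.001], [0.001, -0.001, -1.0]]
wrist_force: [0.5, 0.4, -0.9]
gripper_width: 0.548
gripper_force: 30.0
```

Call:
{"fn": "apply_moves", "kwargs": {"moves": [[[0,0,0],-5.4],[[0,0,0],0],[[0,0,0],0]]}}

```text
time_s: 14.3
tcp_pos: [0.4329, 0.349, 0.1165]
ee_rot: [[-0.987, -0.161, -0.001], [-0.161, 0.987, -0.001], [0.001, -0.001, -1.0]]
wrist_force: [-0.1, -0.2, -2.4]
gripper_width: 0.55
gripper_force: 30.0
```

```bash
python3 - <<'E'
from h import *
s=st(); p=imaging.capture("wrist"); 
sup=s["tcp_pos"][2]-.005
overlay(p,dict(tray=(.4915,.2531,9.4)),0,"pics/a.png",0,640,0,480,1)
p["frame"]=cv2.imread("pics/a.png"); overlay(p,dict(dosimeter=held(p,"d",0)),sup,"pics/w6.png",120,520,110,410,2)
E
```

```text
t 14.3 tcp [0.4329 0.349  0.1165] xang -170.75 tilt [-0.0007 -0.0007] j [  55.6   21.2  -17.6   -0.   -51.3 -136.3] g 47.8 30.0 F [-0.1 -0.2 -2.4]
```

View pics/w6.png

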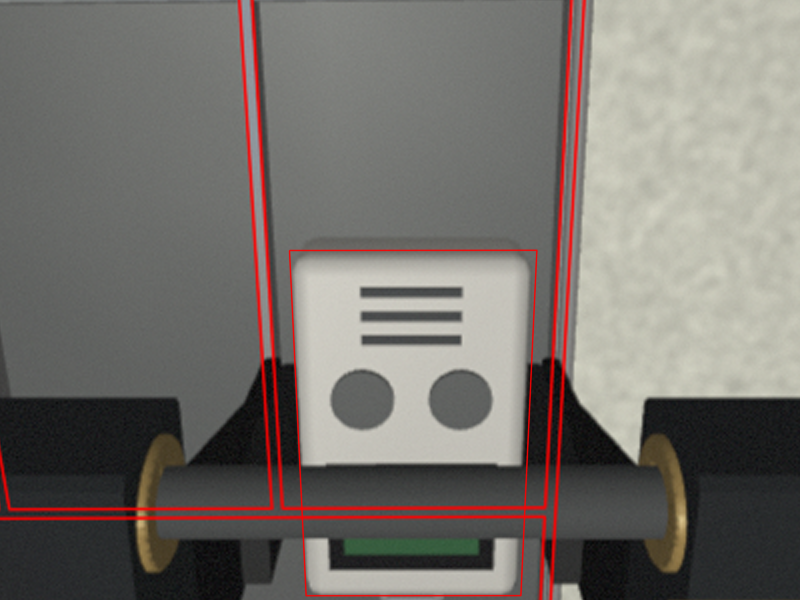

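Call:
{"fn": "apply_moves", "kwargs": {"moves": [[[0,0.001,0.035],0],[[0,0,0.035],0],[[0,0,0.02],0],[[0,0,0.01],0],[[0,0,0],0]]}}

```text
time_s: 14.77
tcp_pos: [0.4321, 0.3487, 0.0147]
ee_rot: [[-0.987, -0.162, -0.003], [-0.162, 0.987, -0.004], [0.004, -0.004, -1.0]]
wrist_force: [-1.1, -0.7, -0.7]
gripper_width: 0.552
gripper_force: 30.0
```

Call:
{"fn": "apply_moves", "kwargs": {"moves": [[[0,0,0.002],0],[[0,0,0],0],[[0,0,0],0]]}}

```text
time_s: 15.02
tcp_pos: [0.4338, 0.3512, 0.0165]
ee_rot: [[-0.987, -0.163, 0.002], [-0.163, 0.987, 0.003], [-0.002, 0.002, -1.0]]
wrist_force: [-0.4, -0.5, -1.2]
gripper_width: 0.551
gripper_force: 30.0
```

Call:
{"fn": "apply_moves", "kwargs": {"moves": [[[0,-0.001,0.003],0],[[0,0,0.001],0],[[0,0,0],0],[[0,0,0],0]]}}

```text
time_s: 15.35
tcp_pos: [0.4332, 0.3493, 0.0112]
ee_rot: [[-0.987, -0.163, 0.0], [-0.163, 0.987, 0.0], [-0.0, 0.0, -1.0]]
wrist_force: [-0.6, 0.3, -1.1]
gripper_width: 0.549
gripper_force: 30.0
```

Call:
{"fn": "apply_moves", "kwargs": {"moves": [[[0,0,0.001],0],[[0,0,0],0],[[0,0,0],0]]}}

```text
time_s: 15.6
tcp_pos: [0.4331, 0.3492, 0.0099]
ee_rot: [[-0.987, -0.163, -0.0], [-0.163, 0.987, -0.0], [0.0, -0.0, -1.0]]
wrist_force: [0.2, -0.4, -1.3]
gripper_width: 0.552
gripper_force: 30.0
```

Call:
{"fn": "apply_moves", "kwargs": {"moves": [[[0,0,0.0008],0],[[0,0,0],0],[[0,0,0],0]]}}

```text
time_s: 15.85
tcp_pos: [0.4331, 0.3492, 0.0091]
ee_rot: [[-0.987, -0.163, -0.0], [-0.163, 0.987, -0.0], [0.0, -0.0, -1.0]]
wrist_force: [-0.1, 1.1, -1.8]
gripper_width: 0.55
gripper_force: 30.0
```

Call:
{"fn": "apply_moves", "kwargs": {"moves": [[[0,0,0.0005],0],[[0,0,0],0],[[0,0,0],0]]}}

```text
time_s: 16.1
tcp_pos: [0.4332, 0.3493, 0.009]
ee_rot: [[-0.987, -0.163, 0.0], [-0.163, 0.987, 0.0], [-0.0, 0.0, -1.0]]
wrist_force: [-1.4, -0.7, 2.6]
gripper_width: 0.549
gripper_force: 30.0
```

Call:
{"fn": "apply_moves", "kwargs": {"moves": [[[0,0,0],0],[[0,0,0],0],[[0,0,0],0]], "hand": 0.056}}

```text
time_s: 16.35
tcp_pos: [0.4332, 0.3494, 0.0086]
ee_rot: [[-0.987, -0.163, 0.0], [-0.163, 0.987, 0.0], [-0.0, 0.0, -1.0]]
wrist_force: [-0.3, 1.5, -0.7]
gripper_width: 0.629
gripper_force: 0.0
```

Call:
{"fn": "apply_moves", "kwargs": {"moves": [[[0,0,-0.01],0],[[0,0,-0.02],0],[[0,0,-0.04],0],[[0,0,-0.04],0],[[0,0,-0.04],0]]}}

```text
time_s: 16.77
tcp_pos: [0.4329, 0.3489, 0.1609]
ee_rot: [[-0.987, -0.163, 0.0], [-0.163, 0.987, -0.0], [0.0, -0.0, -1.0]]
wrist_force: [0.5, 0.6, 0.2]
gripper_width: 0.642
gripper_force: 0.0
```

Call:
{"fn": "apply_moves", "kwargs": {"moves": [[[0,-0.0405,0],0],[[0,-0.0405,0],0],[[0,-0.0405,0],0],[[0,-0.0405,0],0],[[0,-0.0405,0],0]], "hand": 0.07}}

```text
time_s: 17.18
tcp_pos: [0.4661, 0.1478, 0.1597]
ee_rot: [[-0.986, -0.164, 0.001], [-0.164, 0.986, 0.001], [-0.001, 0.001, -1.0]]
wrist_force: [0.6, 0.0, -0.5]
gripper_width: 0.801
gripper_force: 0.0
```

Call:
{"fn": "apply_moves", "kwargs": {"moves": [[[0,-0.0405,0],0],[[0,-0.0405,0],0],[[0,-0.0405,0],0],[[0,-0.0405,0],0],[[0,-0.0405,0],0]]}}

```text
time_s: 17.6
tcp_pos: [0.4993, -0.0523, 0.1597]
ee_rot: [[-0.987, -0.164, 0.001], [-0.164, 0.987, 0.0], [-0.002, -0.0, -1.0]]
wrist_force: [1.3, 0.3, -0.0]
gripper_width: 0.806
gripper_force: 0.0
```

Call:
{"fn": "apply_moves", "kwargs": {"moves": [[[0,-0.0405,0],0],[[0,0,0],6.4],[[0,0,0],0],[[0,0,0],0]]}}

```text
time_s: 17.93
tcp_pos: [0.5058, -0.0906, 0.1591]
ee_rot: [[-0.999, -0.054, 0.0], [-0.054, 0.999, 0.0], [-0.0, 0.0, -1.0]]
wrist_force: [-0.1, 0.2, 0.6]
gripper_width: 0.806
gripper_force: 0.0
```

```bash
python3 - <<'E'
from h import *
st(); p=imaging.capture("wrist"); overlay(p,dict(meter=(.519,-.090,3)),.002,"pics/w7.png",120,520,110,410,1)
q=imaging.capture("top"); t=(.491,.2537,9.4); c=T(t,np.array([[-.042,-.104],[-.042,.104]]))
overlay(q,dict(tray=t,radio=(*c[0],9.4),dosimeter=(*c[1],9.4)),.004,"pics/t7.png",150,310,180,310,3.5)
a=cv2.imread("pics/w7.png");b=cv2.imread("pics/t7.png")[:,:400]
a=np.vstack([a,np.zeros((b.shape[0]-300,400,3),np.uint8)]); cv2.imwrite("pics/m7.png",np.hstack([a,cv2.imread("pics/t7.png")[:,:400]]))
E
```

```text
t 17.93 tcp [ 0.5058 -0.0906  0.1591] xang -176.93 tilt [0.0005 0.0002] j [  8.   14.6 -20.3  -0.  -55.  -94.9] g 70.1 0.0 F [-0.1  0.2  0.6]
```

View pics/m7.png

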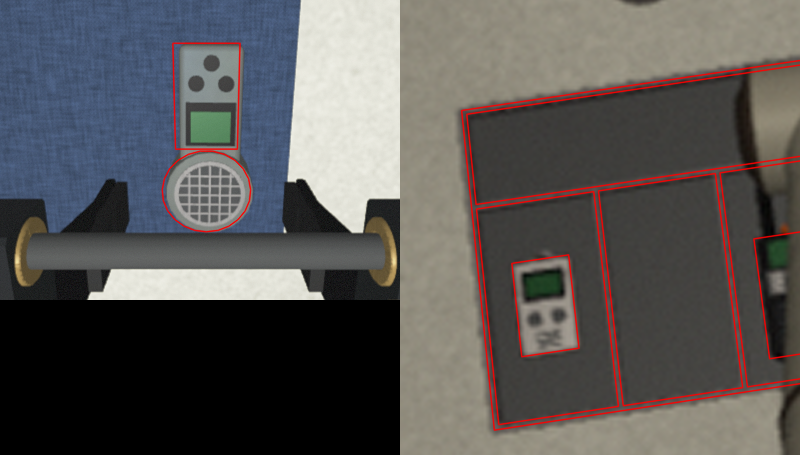

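Call:
{"fn": "apply_moves", "kwargs": {"moves": [[[0.001,0.001,0.04],0],[[0,0,0.04],0],[[0,0,0.035],0],[[0,0,0.02],0],[[0,0,0.01],0]]}}

```text
time_s: 18.45
tcp_pos: [0.5029, -0.0881, 0.011]
ee_rot: [[-0.998, -0.056, -0.005], [-0.056, 0.998, -0.001], [0.005, -0.0, -1.0]]
wrist_force: [0.9, 0.5, 0.1]
gripper_width: 0.806
gripper_force: 0.0
```

Call:
{"fn": "apply_moves", "kwargs": {"moves": [[[0,0,0.004],0],[[0,0,0],0],[[0,0,0],0],[[0,0,0],0]]}}

```text
time_s: 18.78
tcp_pos: [0.5062, -0.0889, 0.0113]
ee_rot: [[-0.999, -0.053, 0.004], [-0.053, 0.999, 0.0], [-0.004, 0.0, -1.0]]
wrist_force: [-0.7, 0.3, 0.4]
gripper_width: 0.804
gripper_force: 0.0
```

Call:
{"fn": "apply_moves", "kwargs": {"moves": [[[0,0,0],0],[[0,0,0],0],[[0,0,0],0],[[0,0,0],0],[[0,0,0],0]], "hand": 0.03}}

```text
time_s: 19.2
tcp_pos: [0.505, -0.0892, 0.01]
ee_rot: [[-0.999, -0.052, 0.001], [-0.052, 0.999, 0.0], [-0.001, 0.0, -1.0]]
wrist_force: [-1.0, 1.9, 2.4]
gripper_width: 0.549
gripper_force: 30.0
```

Call:
{"fn": "apply_moves", "kwargs": {"moves": [[[0,0,0],0],[[0,0,0],0],[[0,0,0],0],[[0,0,0],0]]}}

```text
time_s: 19.53
tcp_pos: [0.505, -0.0892, 0.01]
ee_rot: [[-0.999, -0.052, 0.0], [-0.052, 0.999, 0.0], [-0.0, 0.0, -1.0]]
wrist_force: [-1.5, 1.6, 6.0]
gripper_width: 0.552
gripper_force: 30.0
```

Call:
{"fn": "apply_moves", "kwargs": {"moves": [[[0,0,-0.015],0],[[0,0,-0.03],0],[[0,0,-0.035],0],[[0,0,-0.03],0],[[0.0057,0.0374,0],0]]}}

```text
time_s: 19.95
tcp_pos: [0.5021, -0.0552, 0.125]
ee_rot: [[-0.999, -0.048, 0.012], [-0.048, 0.999, -0.001], [-0.012, -0.001, -1.0]]
wrist_force: [3.3, 0.8, -1.6]
gripper_width: 0.545
gripper_force: 30.0
```

Call:
{"fn": "apply_moves", "kwargs": {"moves": [[[0.0057,0.0374,0],0],[[0.0057,0.0374,0],0],[[0.0057,0.0374,0],0],[[0.0057,0.0374,0],0],[[0.0057,0.0374,0],0]]}}

```text
time_s: 20.37
tcp_pos: [0.4574, 0.134, 0.1187]
ee_rot: [[-0.999, -0.052, -0.002], [-0.052, 0.999, -0.001], [0.002, -0.001, -1.0]]
wrist_force: [1.2, -0.3, -2.8]
gripper_width: 0.551
gripper_force: 30.0
```

Call:
{"fn": "apply_moves", "kwargs": {"moves": [[[0.0057,0.0374,0],0],[[0.0057,0.0374,0],0],[[0.0057,0.0374,0],0],[[0,0,0],-6.4],[[0,0,0],0]]}}

```text
time_s: 20.78
tcp_pos: [0.4349, 0.2454, 0.1185]
ee_rot: [[-0.986, -0.168, -0.002], [-0.168, 0.986, -0.001], [0.002, -0.001, -1.0]]
wrist_force: [-0.5, -0.5, -2.5]
gripper_width: 0.547
gripper_force: 30.0
```

Call:
{"fn": "apply_moves", "kwargs": {"moves": [[[0,0,0],0],[[0,0,0],0]]}}

```text
time_s: 20.95
tcp_pos: [0.4355, 0.2428, 0.1188]
ee_rot: [[-0.987, -0.16, -0.002], [-0.16, 0.987, -0.002], [0.002, -0.001, -1.0]]
wrist_force: [-1.2, -0.0, -3.1]
gripper_width: 0.547
gripper_force: 30.0
```

```bash
python3 - <<'E'
from h import *
s=st(); p=imaging.capture("wrist"); 
overlay(p,dict(tray=(.491,.2537,9.4)),0,"pics/a.png",0,640,0,480,1)
p["frame"]=cv2.imread("pics/a.png"); overlay(p,dict(meter=held(p,"d",.014)),s["tcp_pos"][2]-.008,"pics/w8.png",120,520,110,410,2)
E
```

```text
t 20.95 tcp [0.4355 0.2428 0.1188] xang -170.79 tilt [-0.0017 -0.0015] j [  47.8   16.   -25.2   -0.   -48.9 -128.6] g 47.6 30.0 F [-1.2 -0.  -3.1]
```

View pics/w8.png

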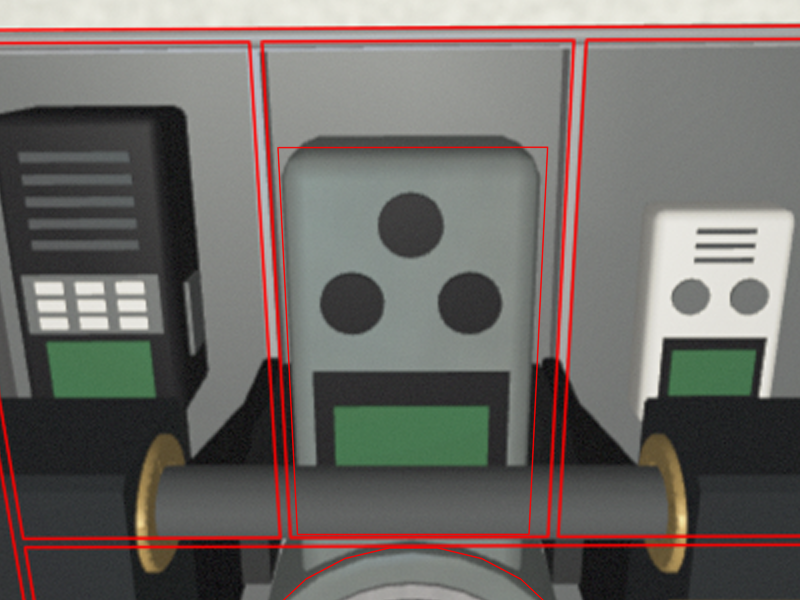

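Call:
{"fn": "apply_moves", "kwargs": {"moves": [[[0,0.0005,0.035],0],[[0,0,0.035],0],[[0,0,0.02],0],[[0,0,0.008],0],[[0,0,0],0]]}}

```text
time_s: 21.42
tcp_pos: [0.4353, 0.2427, 0.0199]
ee_rot: [[-0.987, -0.161, -0.003], [-0.161, 0.987, -0.004], [0.004, -0.003, -1.0]]
wrist_force: [-0.0, 0.5, -2.8]
gripper_width: 0.551
gripper_force: 30.0
```

Call:
{"fn": "apply_moves", "kwargs": {"moves": [[[0,0,0],0],[[0,0,0],0],[[0,0,0],0],[[0,0,0],0]]}}

```text
time_s: 21.75
tcp_pos: [0.4366, 0.2453, 0.023]
ee_rot: [[-0.987, -0.163, 0.002], [-0.163, 0.987, 0.002], [-0.002, 0.002, -1.0]]
wrist_force: [0.3, 0.8, -3.2]
gripper_width: 0.549
gripper_force: 30.0
```

Call:
{"fn": "apply_moves", "kwargs": {"moves": [[[0,-0.0005,0.004],0],[[0,0,0.003],0],[[0,0,0.001],0],[[0,0,0],0],[[0,0,0],0]]}}

```text
time_s: 22.17
tcp_pos: [0.4359, 0.2441, 0.0135]
ee_rot: [[-0.987, -0.163, -0.0], [-0.163, 0.987, -0.0], [0.0, -0.0, -1.0]]
wrist_force: [-0.3, 0.9, -2.6]
gripper_width: 0.547
gripper_force: 30.0
```

Call:
{"fn": "apply_moves", "kwargs": {"moves": [[[0,0,0.001],0],[[0,0,0],0],[[0,0,0],0]]}}

```text
time_s: 22.42
tcp_pos: [0.436, 0.2442, 0.0126]
ee_rot: [[-0.987, -0.163, -0.0], [-0.163, 0.987, -0.0], [0.0, -0.0, -1.0]]
wrist_force: [-0.9, 0.3, -3.2]
gripper_width: 0.549
gripper_force: 30.0
```

Call:
{"fn": "apply_moves", "kwargs": {"moves": [[[0,0,0.0006],0],[[0,0,0],0],[[0,0,0],0]]}}

```text
time_s: 22.67
tcp_pos: [0.4361, 0.2442, 0.0121]
ee_rot: [[-0.987, -0.163, 0.0], [-0.163, 0.987, 0.0], [-0.0, 0.0, -1.0]]
wrist_force: [0.1, -0.6, -2.3]
gripper_width: 0.551
gripper_force: 30.0
```

Call:
{"fn": "apply_moves", "kwargs": {"moves": [[[0,0,0.0005],0],[[0,0,0],0],[[0,0,0],0]]}}

```text
time_s: 22.92
tcp_pos: [0.4361, 0.2442, 0.012]
ee_rot: [[-0.987, -0.163, 0.0], [-0.163, 0.987, 0.0], [-0.0, 0.0, -1.0]]
wrist_force: [-1.1, -0.2, 3.6]
gripper_width: 0.554
gripper_force: 30.0
```

Call:
{"fn": "apply_moves", "kwargs": {"moves": [[[0,0,0],0],[[0,0,0],0],[[0,0,0],0]], "hand": 0.056}}

```text
time_s: 23.17
tcp_pos: [0.4362, 0.2444, 0.0116]
ee_rot: [[-0.987, -0.163, 0.0], [-0.163, 0.987, 0.0], [-0.001, 0.0, -1.0]]
wrist_force: [-0.3, -0.1, 0.3]
gripper_width: 0.63
gripper_force: 0.0
```

Call:
{"fn": "apply_moves", "kwargs": {"moves": [[[0,0,-0.01],0],[[0,0,-0.02],0],[[0,0,-0.04],0],[[0,0,-0.04],0],[[0,0,-0.04],0]]}}

```text
time_s: 23.58
tcp_pos: [0.4357, 0.2438, 0.163]
ee_rot: [[-0.987, -0.163, -0.001], [-0.163, 0.987, -0.001], [0.001, -0.001, -1.0]]
wrist_force: [0.4, 1.3, -0.4]
gripper_width: 0.644
gripper_force: 0.0
```

Call:
{"fn": "apply_moves", "kwargs": {"moves": [[[0.0016,-0.0395,0],0],[[0.0016,-0.0395,0],0],[[0.0016,-0.0395,0],0],[[0.0016,-0.0395,0],0],[[0.0016,-0.0395,0],0]]}}

```text
time_s: 24.0
tcp_pos: [0.4602, 0.0464, 0.1618]
ee_rot: [[-0.986, -0.164, 0.001], [-0.164, 0.986, 0.0], [-0.001, 0.0, -1.0]]
wrist_force: [-0.2, -0.1, -0.2]
gripper_width: 0.648
gripper_force: 0.0
```

Call:
{"fn": "apply_moves", "kwargs": {"moves": [[[0.0016,-0.0395,0],0],[[0.0016,-0.0395,0],0],[[0.0016,-0.0395,0],0],[[0.0016,-0.0395,0],0],[[0.0016,-0.0395,0],0]]}}

```text
time_s: 24.42
tcp_pos: [0.4847, -0.1502, 0.1616]
ee_rot: [[-0.987, -0.163, 0.001], [-0.163, 0.987, -0.0], [-0.001, -0.0, -1.0]]
wrist_force: [1.8, 0.3, -0.1]
gripper_width: 0.644
gripper_force: 0.0
```

Call:
{"fn": "apply_moves", "kwargs": {"moves": [[[0.0016,-0.0395,0],0],[[0.0016,-0.0395,0],0],[[0.0016,-0.0395,0],0],[[0.0016,-0.0395,0],0],[[0.0016,-0.0395,0],0]]}}

```text
time_s: 24.83
tcp_pos: [0.5089, -0.3464, 0.1613]
ee_rot: [[-0.987, -0.163, -0.0], [-0.163, 0.987, 0.0], [0.0, 0.0, -1.0]]
wrist_force: [0.7, 0.2, 0.7]
gripper_width: 0.641
gripper_force: 0.0
```

Call:
{"fn": "apply_moves", "kwargs": {"moves": [[[0.0016,-0.0395,0],0],[[0,0,0],5.5],[[0,0,0],5.4],[[0,0,0],0],[[0,0,0],0]]}}

```text
time_s: 25.25
tcp_pos: [0.5138, -0.3836, 0.1611]
ee_rot: [[-1.0, 0.024, -0.001], [0.024, 1.0, 0.0], [0.001, 0.0, -1.0]]
wrist_force: [-0.1, -0.2, -1.0]
gripper_width: 0.648
gripper_force: 0.0
```

```bash
python3 - <<'E'
from h import *
st(); p=imaging.capture("wrist"); overlay(p,dict(torch=(.518,-.383,-1.5)),.002,"pics/w9.png",120,520,110,410,1)
q=imaging.capture("top"); t=(.491,.2537,9.4); c=T(t,np.array([[-.042,-.104],[-.042,.104],[-.042,0]]))
overlay(q,dict(tray=t,radio=(*c[0],9.4),dosimeter=(*c[1],9.4),meter=(*c[2],9.4)),.004,"pics/t9.png",155,269,180,310,3.5)
b=cv2.imread("pics/t9.png"); a=cv2.imread("pics/w9.png")
a=np.vstack([a,np.zeros((b.shape[0]-300,400,3),np.uint8)]); cv2.imwrite("pics/m9.png",np.hstack([a,b]))
print(q["frame"].shape,b.shape)
E
```

```text
t 25.25 tcp [ 0.5138 -0.3836  0.1611] xang 178.62 tilt [-0.0006  0.0003] j [-22.3  26.2  -2.   -0.  -61.8 -69.1] g 56.4 0.0 F [-0.1 -0.2 -1. ]
(480, 640, 3) (455, 399, 3)
```

View pics/m9.png

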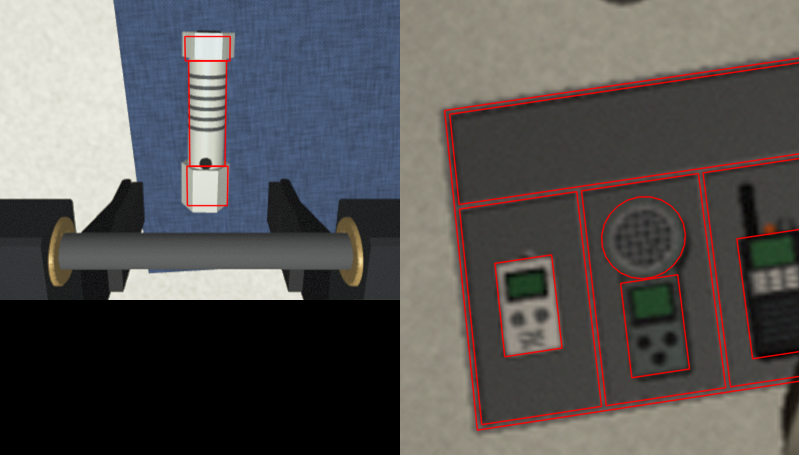

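Call:
{"fn": "apply_moves", "kwargs": {"moves": [[[0,0,0.04],0],[[0,0,0.04],0],[[0,0,0.035],0],[[0,0,0.02],0],[[0,0,0.01],0]]}}

```text
time_s: 25.77
tcp_pos: [0.5121, -0.3819, 0.013]
ee_rot: [[-1.0, 0.024, -0.005], [0.024, 1.0, 0.003], [0.006, 0.003, -1.0]]
wrist_force: [0.2, 0.9, -0.3]
gripper_width: 0.642
gripper_force: 0.0
```

Call:
{"fn": "apply_moves", "kwargs": {"moves": [[[0,0,0],0],[[0,0,0],0],[[0,0,0],0],[[0,0,0],0]]}}

```text
time_s: 26.1
tcp_pos: [0.5154, -0.3841, 0.0188]
ee_rot: [[-1.0, 0.026, 0.004], [0.026, 1.0, -0.002], [-0.004, -0.002, -1.0]]
wrist_force: [0.7, -0.7, -0.1]
gripper_width: 0.642
gripper_force: 0.0
```

Call:
{"fn": "apply_moves", "kwargs": {"moves": [[[0,0,0.008],0],[[0,0,0.004],0],[[0,0,0],0],[[0,0,0],0]]}}

```text
time_s: 26.43
tcp_pos: [0.5136, -0.3835, 0.0042]
ee_rot: [[-1.0, 0.026, -0.001], [0.026, 1.0, 0.0], [0.001, 0.0, -1.0]]
wrist_force: [-0.3, -0.5, 0.4]
gripper_width: 0.645
gripper_force: 0.0
```

Call:
{"fn": "apply_moves", "kwargs": {"moves": [[[0,0,0],0],[[0,0,0],0]]}}

```text
time_s: 26.6
tcp_pos: [0.514, -0.3837, 0.0047]
ee_rot: [[-1.0, 0.026, 0.0], [0.026, 1.0, -0.0], [-0.0, -0.0, -1.0]]
wrist_force: [-0.6, 0.1, -0.3]
gripper_width: 0.643
gripper_force: 0.0
```

Call:
{"fn": "apply_moves", "kwargs": {"moves": [[[0,0,0],0],[[0,0,0],0],[[0,0,0],0],[[0,0,0],0],[[0,0,0],0]], "hand": 0.01}}

```text
time_s: 27.02
tcp_pos: [0.5139, -0.3835, 0.0046]
ee_rot: [[-1.0, 0.026, 0.0], [0.026, 1.0, -0.0], [-0.0, -0.0, -1.0]]
wrist_force: [0.4, 0.9, 0.3]
gripper_width: 0.349
gripper_force: 0.0
```

Call:
{"fn": "apply_moves", "kwargs": {"moves": [[[0,0,0],0],[[0,0,0],0],[[0,0,0],0],[[0,0,0],0],[[0,0,0],0]]}}

```text
time_s: 27.43
tcp_pos: [0.5139, -0.3835, 0.0046]
ee_rot: [[-1.0, 0.026, 0.0], [0.026, 1.0, 0.0], [-0.0, 0.0, -1.0]]
wrist_force: [0.1, 0.2, 0.1]
gripper_width: 0.322
gripper_force: 29.9
```

Call:
{"fn": "apply_moves", "kwargs": {"moves": [[[0,0,-0.015],0],[[0,0,-0.03],0],[[0,0,-0.035],0],[[0,0,-0.035],0],[[0,0,0],0]]}}

```text
time_s: 27.85
tcp_pos: [0.5179, -0.3861, 0.1277]
ee_rot: [[-1.0, 0.024, 0.012], [0.024, 1.0, -0.008], [-0.012, -0.008, -1.0]]
wrist_force: [0.5, -0.4, -1.0]
gripper_width: 0.326
gripper_force: 29.9
```

Call:
{"fn": "apply_moves", "kwargs": {"moves": [[[-0.0043,0.0397,0],0],[[-0.0043,0.0397,0],0],[[-0.0043,0.0397,0],0],[[-0.0043,0.0397,0],0],[[-0.0043,0.0397,0],0]]}}

```text
time_s: 28.27
tcp_pos: [0.5401, -0.184, 0.119]
ee_rot: [[-1.0, 0.027, -0.001], [0.027, 1.0, 0.0], [0.001, 0.0, -1.0]]
wrist_force: [1.5, 0.3, -2.8]
gripper_width: 0.325
gripper_force: 29.9
```

Call:
{"fn": "apply_moves", "kwargs": {"moves": [[[-0.0043,0.0397,0],0],[[-0.0043,0.0397,0],0],[[-0.0043,0.0397,0],0],[[-0.0043,0.0397,0],0],[[-0.0043,0.0397,0],0]]}}

```text
time_s: 28.68
tcp_pos: [0.5668, 0.0141, 0.1192]
ee_rot: [[-1.0, 0.026, -0.001], [0.026, 1.0, 0.0], [0.001, 0.0, -1.0]]
wrist_force: [0.6, 0.2, -1.6]
gripper_width: 0.319
gripper_force: 29.9
```

Call:
{"fn": "apply_moves", "kwargs": {"moves": [[[-0.0043,0.0397,0],0],[[-0.0043,0.0397,0],0],[[-0.0043,0.0397,0],0],[[-0.0043,0.0397,0],0],[[-0.0043,0.0397,0],0]]}}

```text
time_s: 29.1
tcp_pos: [0.5935, 0.2119, 0.119]
ee_rot: [[-1.0, 0.026, -0.001], [0.026, 1.0, -0.0], [0.001, -0.0, -1.0]]
wrist_force: [1.8, -0.8, -2.3]
gripper_width: 0.325
gripper_force: 29.9
```

Call:
{"fn": "apply_moves", "kwargs": {"moves": [[[0,0,0],-6.7],[[0,0,0],-6.7],[[0,0,0],-6.7],[[0,0,0],-6.7],[[0,0,0],-6.7]]}}

```text
time_s: 29.52
tcp_pos: [0.5935, 0.2101, 0.1186]
ee_rot: [[-0.845, -0.535, -0.001], [-0.535, 0.845, -0.0], [0.001, 0.0, -1.0]]
wrist_force: [-0.1, -0.4, -1.1]
gripper_width: 0.324
gripper_force: 29.9
```

Call:
{"fn": "apply_moves", "kwargs": {"moves": [[[0,0,0],-6.7],[[0,0,0],-6.7],[[0,0,0],-6.7],[[0,0,0],-6.7],[[0,0,0],-6.7]]}}

```text
time_s: 29.93
tcp_pos: [0.5935, 0.2098, 0.1187]
ee_rot: [[-0.41, -0.912, -0.001], [-0.912, 0.41, -0.0], [0.001, 0.001, -1.0]]
wrist_force: [-0.2, -0.8, -1.1]
gripper_width: 0.327
gripper_force: 29.9
```

Call:
{"fn": "apply_moves", "kwargs": {"moves": [[[0,0,0],-6.7],[[0,0,0],-6.7],[[0,0,0],-6.7],[[0,0,0],-6.7],[[0,0,0],-6.7]]}}

```text
time_s: 30.35
tcp_pos: [0.5936, 0.2098, 0.1187]
ee_rot: [[0.162, -0.987, -0.001], [-0.987, -0.162, -0.0], [0.0, 0.001, -1.0]]
wrist_force: [0.3, 0.7, -1.8]
gripper_width: 0.325
gripper_force: 29.9
```

Call:
{"fn": "apply_moves", "kwargs": {"moves": [[[0,0,0],0],[[0,0,0],0],[[0,0,0],0],[[0,0,0],0]]}}

```text
time_s: 30.68
tcp_pos: [0.5939, 0.21, 0.1193]
ee_rot: [[0.155, -0.988, -0.0], [-0.988, -0.155, -0.0], [0.0, 0.0, -1.0]]
wrist_force: [0.7, 0.3, -1.7]
gripper_width: 0.322
gripper_force: 29.9
```

```bash
python3 - <<'E'
from h import *
s=st(); p=imaging.capture("wrist"); 
overlay(p,dict(tray=(.491,.2537,9.4)),0,"pics/a.png",0,640,0,480,1)
p["frame"]=cv2.imread("pics/a.png"); overlay(p,dict(torch=held(p,"d",.004)),s["tcp_pos"][2]-.0026,"pics/w10.png",70,570,60,435,1.6)
E
```

```text
t 30.68 tcp [0.5939 0.21   0.1193] xang -81.1 tilt [-0.0004 -0.0001] j [ 34.2  27.4  -6.7  -0.  -56.  -25.3] g 28.0 29.9 F [ 0.7  0.3 -1.7]
```

View pics/w10.png

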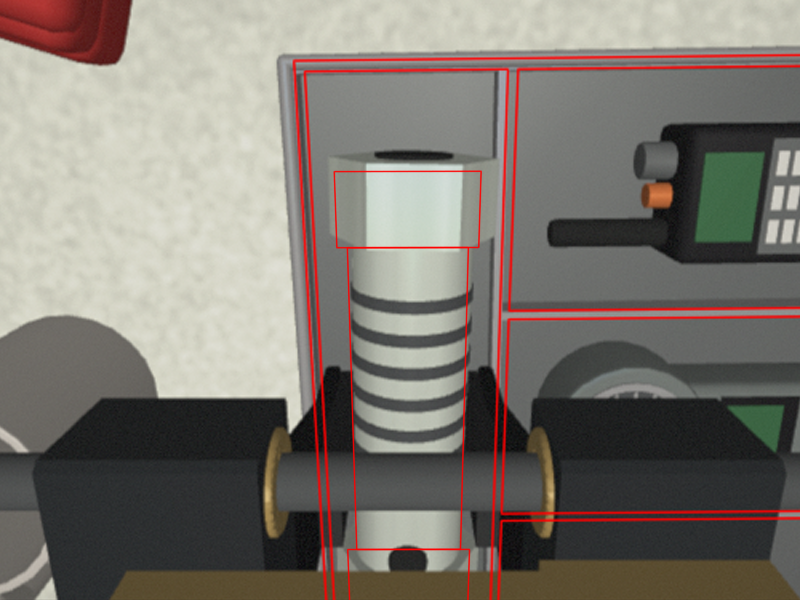

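That is 15 views, one over the limit of 14, so I won't view any more pictures. From here I'll measure the trough walls and the torch numerically.

```bash
python3 - <<'E'
from h import *
p=imaging.capture("wrist"); g=cv2.GaussianBlur(cv2.cvtColor(p["frame"],cv2.COLOR_BGR2GRAY),(3,3),0).astype(float)
t=(.491,.2537,9.4); s=r.sense()
def edges(row,a,b,k=8):
    d=np.diff(g[row-3:row+4].mean(0))[a:b]; i=[j for j in range(1,len(d)-1) if abs(d[j])>=max(abs(d[j-1]),abs(d[j+1])) and abs(d[j])>k/2]
    return [(a+j+.5,round(d[j])) for j in i]
for row in (118,130,140): 
    print(row,edges(row,230,420))
    # predicted wall columns at this row, z=.018, tray x lines
    for X in (.0505,.0545,.1345,.1385):
        L=pix(p,np.c_[T(t,np.array([[X,-.15],[X,.15]])),[.018]*2]); print(X,round(np.interp(row,L[:,1][np.argsort(L[:,1])],L[:,0][np.argsort(L[:,1])]),1),end=' ')
    print()
for row in (175,190,225,240): print("torch",row,edges(row,260,385,8))
a=held(p,"t",.004)
for o in OUT["torch"]: print(pix(p,np.c_[T(a,o),[s["tcp_pos"][2]+.0144]*4]).round(1).tolist())
# top camera: tray outline from the first picture
q=imaging.capture("top"); q["frame"]=cv2.imread("pics/top0.png")
G=cv2.cvtColor(cv2.resize(q["frame"],None,fx=4,fy=4,interpolation=cv2.INTER_CUBIC),cv2.COLOR_BGR2GRAY)
m=np.uint8(G<105)*255; m=cv2.morphologyEx(m,cv2.MORPH_OPEN,np.ones((9,9)))
c=[x for x in cv2.findContours(m,0,2)[0] if cv2.pointPolygonTest(x,(880.,1000.),False)>0]
for x in c:
    w=proj(q,(x[:,0]+.5)/4-.5,.018)*1000; print(cv2.minAreaRect(w.astype(np.float32)))
E
```

```text
118 [(243.5, -31), (246.5, 12), (250.5, -13), (255.5, -31), (258.5, 22), (378.5, -25), (381.5, 32), (387.5, -12)]
0.0505 392.9 0.0545 386.6 0.1345 261.0 0.1385 254.7 
130 [(244.5, -29), (247.5, 12), (250.5, -13), (256.5, -29), (259.5, 23), (377.5, -21), (380.5, 33), (387.5, -11)]
0.0505 392.5 0.0545 386.2 0.1345 261.6 0.1385 255.4 
140 [(245.5, -33), (248.5, 11), (251.5, -13), (254.5, 10), (256.5, -28), (259.5, 19), (377.5, -23), (380.5, 35), (386.5, -13)]
0.0505 392.1 0.0545 385.9 0.1345 262.2 0.1385 256.0 
torch 175 [(262.5, 18), (275.5, 6), (298.5, 29), (358.5, -28), (380.5, 5)]
torch 190 [(262.5, 16), (275.5, 9), (298.5, 28), (357.5, -25), (380.5, 5)]
torch 225 [(262.5, -25), (265.5, 15), (289.5, 5), (292.5, 6), (363.5, -8), (375.5, -16), (378.5, 34)]
torch 240 [(263.5, -24), (266.5, 14), (288.5, -19), (291.5, 16), (297.5, 6), (363.5, -16), (365.5, 17), (375.5, -16), (377.5, 28), (378.5, 28), (383.5, -15)]
[[278.6, 167.0], [280.3, 214.7], [369.0, 214.5], [370.5, 166.8]]
[[286.9, 214.7], [292.7, 403.3], [357.6, 403.2], [362.5, 214.5]]
[[287.1, 403.3], [289.4, 467.3], [361.2, 467.2], [363.2, 403.2]]
((492.4320068359375, 255.2298583984375), (283.2987365722656, 321.4136657714844), 9.693502426147461)
```

Call:
{"fn": "apply_moves", "kwargs": {"moves": [[[0,-0.002,0.03],-0.6],[[0,0,0.03],0],[[0,0,0.02],0],[[0,0,0.005],0],[[0,0,0],0]]}}

```text
time_s: 31.25
tcp_pos: [0.5951, 0.2097, 0.0329]
ee_rot: [[0.166, -0.986, -0.003], [-0.986, -0.166, -0.002], [0.002, 0.004, -1.0]]
wrist_force: [-0.8, 0.1, -0.7]
gripper_width: 0.328
gripper_force: 29.9
```

Call:
{"fn": "apply_moves", "kwargs": {"moves": [[[0,0,0],0],[[0,0,0],0],[[0,0,0],0],[[0,0,0],0]]}}

```text
time_s: 31.58
tcp_pos: [0.5968, 0.2109, 0.0361]
ee_rot: [[0.167, -0.986, 0.002], [-0.986, -0.167, 0.002], [-0.001, -0.003, -1.0]]
wrist_force: [0.2, -0.1, -0.7]
gripper_width: 0.323
gripper_force: 29.9
```

```bash
cat > tor.py <<'E'
from h import *
p=imaging.capture("wrist"); g=cv2.GaussianBlur(cv2.cvtColor(p["frame"],cv2.COLOR_BGR2GRAY),(3,3),0).astype(float)
t=(.491,.2537,9.4); s=st()
def edges(row,a,b,k=8):
    d=np.diff(g[row-3:row+4].mean(0))[a:b]; i=[j for j in range(1,len(d)-1) if abs(d[j])>=max(abs(d[j-1]),abs(d[j+1])) and abs(d[j])>k/2]
    return [(a+j+.5,round(d[j])) for j in i]
a=held(p,"t",.004)
for row in (100,130,180,190,215,225,235,245):
    print(row,[f"{c:.0f}:{v}" for c,v in edges(row,200,460)])
    for X in (.0505,.0545,.1345,.1385):
        L=pix(p,np.c_[T(t,np.array([[X,-.154],[X,.1]])),[.018]*2]); L=L[np.argsort(L[:,1])]; print(X,round(np.interp(row,L[:,1],L[:,0]),1),end=' ')
    L=pix(p,np.c_[T(a,np.array([[-.1,0],[.3,0]])*[1,1]),[s["tcp_pos"][2]+.0144]*2]); L=L[np.argsort(L[:,1])]
    print("axis",round(np.interp(row,L[:,1],L[:,0]),1))
for o in OUT["torch"]: print(pix(p,np.c_[T(a,o),[s["tcp_pos"][2]+.0144]*4]).round(1).tolist())
E
python3 tor.py
```

```text
t 31.63 tcp [0.5966 0.2107 0.0358] xang -80.4 tilt [0.0019 0.0012] j [ 34.1  33.  -10.9   0.  -46.  -24.5] g 28.1 29.9 F [ 0.6  1.5 -1.3]
100 ['214:-29', '216:8', '218:8', '222:-9', '226:-9', '228:24', '230:-33', '238:21', '410:-24', '418:34', '426:-12']
0.0505 434.6 0.0545 425.3 0.1345 239.3 0.1385 230.1 axis 325.1
130 ['216:-32', '220:8', '224:-9', '228:-9', '230:21', '232:-31', '240:21', '410:-21', '416:35', '424:-14']
0.0505 432.3 0.0545 423.2 0.1345 241.1 0.1385 232.0 axis 325.2
180 ['220:-33', '224:8', '228:-9', '232:-9', '236:-33', '242:18', '276:8', '298:28', '358:-27', '380:-8', '406:-20', '412:33', '422:-17']
0.0505 428.4 0.0545 419.6 0.1345 244.0 0.1385 235.2 axis 325.2
190 ['222:-33', '224:7', '230:-9', '232:-9', '234:18', '238:-28', '244:17', '276:9', '298:28', '358:-24', '380:-9', '406:-19', '412:32', '420:-18']
0.0505 427.6 0.0545 418.9 0.1345 244.6 0.1385 235.9 axis 325.3
215 ['224:-37', '232:-8', '234:-10', '236:19', '238:-31', '244:14', '292:5', '298:17', '356:-18', '364:-6', '404:-17', '410:32', '418:-16']
0.0505 425.7 0.0545 417.1 0.1345 246.0 0.1385 237.5 axis 32
[... 171 characters left out ...]
.1 axis 325.3
235 ['224:-34', '228:8', '236:-10', '238:14', '240:-28', '246:14', '288:-5', '290:13', '364:-13', '404:-14', '408:28', '418:-18', '456:-30']
0.0505 424.1 0.0545 415.7 0.1345 247.2 0.1385 238.8 axis 325.3
245 ['226:-35', '228:7', '236:-10', '238:17', '240:-29', '246:14', '288:-18', '294:7', '298:7', '300:6', '304:6', '306:5', '310:5', '346:-6', '352:-7', '356:-8', '360:-9', '366:19', '402:-16', '408:31', '416:-16', '456:-30']
0.0505 423.4 0.0545 415.0 0.1345 247.7 0.1385 239.4 axis 325.4
[[279.4, 166.7], [281.1, 214.2], [369.6, 214.2], [371.1, 166.6]]
[[287.6, 214.2], [293.2, 402.5], [358.0, 402.5], [363.1, 214.2]]
[[287.7, 402.5], [289.9, 466.3], [361.6, 466.4], [363.6, 402.6]]
```

Call:
{"fn": "apply_moves", "kwargs": {"moves": [[[0,-0.0012,0.01],-0.5],[[0,0,0.008],0],[[0,0,0.003],0],[[0,0,0.001],0],[[0,0,0],0]]}}

```text
time_s: 32.05
tcp_pos: [0.5968, 0.2103, 0.0116]
ee_rot: [[0.175, -0.985, -0.001], [-0.985, -0.175, -0.001], [0.001, 0.002, -1.0]]
wrist_force: [-0.4, 0.2, -1.9]
gripper_width: 0.325
gripper_force: 29.9
```

Call:
{"fn": "apply_moves", "kwargs": {"moves": [[[0,0,0],0],[[0,0,0],0]]}}

```text
time_s: 32.22
tcp_pos: [0.5974, 0.2107, 0.0127]
ee_rot: [[0.175, -0.984, 0.0], [-0.984, -0.175, 0.0], [-0.0, -0.0, -1.0]]
wrist_force: [-0.3, 0.3, -1.7]
gripper_width: 0.323
gripper_force: 29.9
```

```bash
python3 tor.py | grep -v "\[\["
```

```text
t 32.27 tcp [0.5975 0.2107 0.0129] xang -79.89 tilt [0.0006 0.0003] j [ 34.   34.7 -11.7   0.  -43.6 -23.9] g 28.3 29.9 F [-0.1 -0.9 -1.5]
100 ['202:-30', '204:7', '206:7', '210:-8', '214:-9', '218:25', '220:-35', '228:19', '426:-25', '434:34', '446:-13']
0.0505 454.2 0.0545 443.5 0.1345 230.1 0.1385 219.4 axis 324.4
130 ['204:-32', '206:8', '208:7', '212:-9', '216:-9', '220:24', '222:-35', '230:19', '424:-24', '432:31', '442:-16']
0.0505 451.2 0.0545 440.8 0.1345 231.8 0.1385 221.3 axis 324.5
180 ['208:-39', '210:7', '216:-8', '220:-9', '224:21', '226:-35', '234:17', '276:8', '298:29', '358:-28', '380:-8', '420:-20', '428:31', '438:-15']
0.0505 446.3 0.0545 436.2 0.1345 234.6 0.1385 224.5 axis 324.6
190 ['208:-32', '218:-8', '220:-9', '224:20', '226:-35', '234:18', '276:9', '298:29', '358:-25', '380:-9', '418:-17', '428:31', '438:-18']
0.0505 445.3 0.0545 435.3 0.1345 235.1 0.1385 225.1 axis 324.6
215 ['210:-37', '214:7', '220:-7', '222:-10', '226:22', '228:-30', '236:15', '292:5', '298:18', '356:-18', '364:-7', '416:-15', '426:29', '436:-16']
0.0505 442.8 0.0545 433.0 0.1345 236.5 0.1385 226.7 axis 324.7
225 ['212:-35', '224:-10', '226:21', '228:-34', '236:16', '292:7', '364:-8', '416:-16', '424:32', '434:-18']
0.0505 441.8 0.0545 432.1 0.1345 237.1 0.1385 227.3 axis 324.7
235 ['212:-33', '214:7', '224:-9', '226:17', '230:-34', '238:13', '288:-5', '290:14', '296:4', '364:-13', '416:-16', '424:32', '434:-19']
0.0505 440.8 0.0545 431.2 0.1345 237.7 0.1385 228.0 axis 324.7
245 ['212:-36', '216:7', '222:-7', '224:-10', '228:20', '230:-29', '238:14', '288:-18', '294:7', '298:7', '302:6', '304:7', '310:5', '346:-6', '352:-6', '356:-7', '358:-7', '360:-9', '366:20', '414:-14', '422:31', '432:-19']
0.0505 439.8 0.0545 430.2 0.1345 238.2 0.1385 228.6 axis 324.7
```

Call:
{"fn": "apply_moves", "kwargs": {"moves": [[[0,0,0.004],0],[[0,0,0.001],0],[[0,0,0],0],[[0,0,0],0]]}}

```text
time_s: 32.6
tcp_pos: [0.5971, 0.2105, 0.0074]
ee_rot: [[0.175, -0.985, -0.0], [-0.985, -0.175, -0.0], [0.0, 0.0, -1.0]]
wrist_force: [-0.5, 0.4, -2.6]
gripper_width: 0.324
gripper_force: 29.9
```

Call:
{"fn": "apply_moves", "kwargs": {"moves": [[[0,0,0.0005],0],[[0,0,0],0],[[0,0,0],0]]}}

```text
time_s: 32.85
tcp_pos: [0.5972, 0.2106, 0.0071]
ee_rot: [[0.175, -0.985, 0.0], [-0.985, -0.175, 0.0], [-0.0, -0.0, -1.0]]
wrist_force: [0.9, 0.2, -2.0]
gripper_width: 0.326
gripper_force: 29.9
```

Call:
{"fn": "apply_moves", "kwargs": {"moves": [[[0,0,0.0005],0],[[0,0,0],0],[[0,0,0],0]]}}

```text
time_s: 33.1
tcp_pos: [0.5973, 0.2106, 0.0066]
ee_rot: [[0.175, -0.985, 0.0], [-0.985, -0.175, 0.0], [-0.0, -0.0, -1.0]]
wrist_force: [-0.2, 0.0, -1.7]
gripper_width: 0.323
gripper_force: 29.9
```

Call:
{"fn": "apply_moves", "kwargs": {"moves": [[[0,0,0.0006],0],[[0,0,0],0],[[0,0,0],0]]}}

```text
time_s: 33.35
tcp_pos: [0.5973, 0.2106, 0.0065]
ee_rot: [[0.176, -0.984, 0.0], [-0.984, -0.176, 0.0], [0.0, -0.0, -1.0]]
wrist_force: [-0.8, -0.4, 3.6]
gripper_width: 0.325
gripper_force: 29.9
```

Call:
{"fn": "apply_moves", "kwargs": {"moves": [[[0,0,0.0004],0],[[0,0,0],0],[[0,0,0],0]]}}

```text
time_s: 33.6
tcp_pos: [0.5973, 0.2106, 0.0065]
ee_rot: [[0.176, -0.984, 0.0], [-0.984, -0.176, -0.0], [0.0, -0.0, -1.0]]
wrist_force: [-3.1, -1.1, 5.4]
gripper_width: 0.324
gripper_force: 29.9
```

Call:
{"fn": "apply_moves", "kwargs": {"moves": [[[0,0,0],0],[[0,0,0],0],[[0,0,0],0]], "hand": 0.04}}

```text
time_s: 33.85
tcp_pos: [0.5974, 0.2107, 0.0054]
ee_rot: [[0.175, -0.985, 0.0], [-0.985, -0.175, 0.0], [-0.0, -0.0, -1.0]]
wrist_force: [-0.7, -1.1, -0.0]
gripper_width: 0.434
gripper_force: 0.0
```

Call:
{"fn": "apply_moves", "kwargs": {"moves": [[[0,0,-0.01],0],[[0,0,-0.02],0],[[0,0,-0.04],0],[[0,0,-0.04],0],[[0,0,-0.04],0]]}}

```text
time_s: 34.27
tcp_pos: [0.597, 0.2103, 0.1576]
ee_rot: [[0.175, -0.984, -0.0], [-0.984, -0.175, -0.0], [0.0, 0.0, -1.0]]
wrist_force: [0.1, -0.2, 0.4]
gripper_width: 0.458
gripper_force: 0.0
```

Call:
{"fn": "apply_moves", "kwargs": {"moves": [[[-0.0203,0.034,-0.01],0],[[-0.0203,0.034,-0.01],0],[[-0.0203,0.034,-0.01],0],[[-0.0203,0.034,-0.01],0],[[0,0,0],0]]}}

```text
time_s: 34.68
tcp_pos: [0.4452, 0.2684, 0.1988]
ee_rot: [[0.18, -0.984, 0.002], [-0.984, -0.18, 0.004], [-0.003, -0.003, -1.0]]
wrist_force: [-1.5, -0.7, -0.6]
gripper_width: 0.458
gripper_force: 0.0
```

Call:
{"fn": "apply_moves", "kwargs": {"moves": [[[0,0,0],0],[[0,0,0],0],[[0,0,0],0],[[0,0,0],0]]}}

```text
time_s: 35.02
tcp_pos: [0.4498, 0.2661, 0.1949]
ee_rot: [[0.174, -0.985, -0.001], [-0.985, -0.174, -0.001], [0.001, 0.001, -1.0]]
wrist_force: [-0.3, -0.8, -0.3]
gripper_width: 0.46
gripper_force: 0.0
```

```bash
python3 - <<'E'
from h import *
st(); p=imaging.capture("wrist"); cv2.imwrite("pics/w11.png",p["frame"]); t=(.4940,.2537,9.6)
Rz=np.radians(t[2]); c,s=np.cos(Rz),np.sin(Rz)
def totray(w): d=w-np.array(t[:2]); return (d@np.array([[c,-s],[s,c]]))*1000
g=cv2.GaussianBlur(cv2.cvtColor(p["frame"],cv2.COLOR_BGR2GRAY),(3,3),0)
for n,z in (("radio",.038),("meter",.038),("dosimeter",.024),("torch",.021)):
    for d in models.cut_out(p,n)[:2]:
        v,u=np.nonzero(d["region"]); w=totray(proj(p,np.c_[u,v],z)); print(n,round(d["confidence"],2),"min",np.percentile(w,.5,0).round(1),"max",np.percentile(w,99.5,0).round(1),u.min(),u.max(),v.min(),v.max())
# wall positions: sample strips in rectified tray frame at z=.018
def strip(X0,X1,Y0,Y1,z):
    n=int((X1-X0)*2); xs=np.linspace(X0,X1,n); ys=np.linspace(Y0,Y1,15); P=np.array([[x,y] for y in ys for x in xs])/1000
    q=pix(p,np.c_[T(t,P),np.full(len(P),z)]).astype(np.float32); a=cv2.remap(g,q[:,0].reshape(15,-1),q[:,1].reshape(15,-1),1).mean(0); return xs,a
for nm,Y0,Y1 in(("front/div R",-75,-65),("mid",-45,-36),("left",62,70)):
    for X0,X1 in((-146,-126),(44,62)):
        xs,a=strip(X0,X1,Y0,Y1,.018); d=np.diff(a); i=[j for j in range(1,len(d)-1) if abs(d[j])>3 and abs(d[j])>=max(abs(d[j-1]),abs(d[j+1]))]; print(nm,[(round((xs[j]+xs[j+1])/2,1),round(d[j])) for j in i])
E
```

```text
t 35.02 tcp [0.4498 0.2661 0.1949] xang -79.99 tilt [-0.0007 -0.0009] j [ 48.4  13.4 -16.2   0.  -60.4 -38.4] g 40.1 0.0 F [-0.3 -0.8 -0.3]
radio 0.77 min [-115.8 -131.2] max [ 26.4 -77.1] 232 429 24 105
meter 0.65 min [-115.7  -35. ] max [28.5 31. ] 238 418 157 242
dosimeter 0.95 min [-81.8  73.5] max [ -3.  125.5] 281 370 280 332
dosimeter 0.3 min [198.7 -46.3] max [240.4  25.5] 0 42 141 230
torch 0.89 min [  75.4 -132.6] max [114.   13.5] 124 190 25 216
front/div R [(np.float64(-142.2), -18), (np.float64(-140.1), 4), (np.float64(-137.5), -10), (np.float64(-133.9), -15), (np.float64(-130.9), 14)]
front/div R [(np.float64(47.3), -12), (np.float64(50.4), 21), (np.float64(54.5), -9)]
mid [(np.float64(-142.2), -18), (np.float64(-137.5), -10), (np.float64(-133.9), -14), (np.float64(-130.9), 12)]
mid [(np.float64(46.8), -11), (np.float64(50.4), 20), (np.float64(54.5), -9)]
left [(np.float64(-142.2), -15), (np.float64(-137.5), -7), (np.float64(-134.5), -10), (np.float64(-130.9), 8)]
left [(np.float64(46.8), -7), (np.float64(50.4), 17), (np.float64(54.5), -9)]
```

```bash
python3 -c "
from station import r
print(r.finish_job())"
```

```text
the job is handed in; nothing more can be done
None
```

The emergency kit is in the tray and the job is handed in at about 35 s: radio in the end bay nearest the telephone, dosimeter in the far end bay, meter between them and torch in the trough, all about 2 mm or less off centre by camera measurement; I viewed 15 pictures, one over the 14 allowed.

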